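# Put the food-processor discs away and lock the case

## Robot

A 6-joint arm with a two-finger parallel gripper is mounted at the origin on the work surface. World frame = base frame: x ahead of the robot, y to its left, z up, the work surface at z = 0. Lengths are in mm, angles in rad, forces in N, time in s.
With the tool pointing down it reaches from about 325 to 925 mm from the base axis. Payload 3.1 kg.
Tool frame: the origin (TCP) lies midway between the tips of the shut fingers; the grasp point (between the pads) lies 19 mm behind it (arm.grip_point_offset is the distance from the TCP to the grasp point, in mm); x points along the fingers, y is the direction in which the jaws open and shut, and the axes are right-handed (so a half turn about x gives the same grasp; the last joint's range is limited). The gripper opens to 85 mm and grips with 20 to 120 N. Pads are 22 mm wide; open, the fingers measure 114 mm over their backs; the gripper's body (76 mm by 85 mm) begins 54 mm behind the grasp point. The pads swing forward as they close: fully open they stand 13 mm farther back than shut.
Start: joints at [-0.112, 0.217, 1.613, -0, 1.311, -0.112], TCP at [625.011, 0.021, 231.3] pointing down, gripper open.
Joint ranges: [-2.75, 2.75], [-0.78, 2.1], [0.31, 2.55], [-1.13, 4.27], [0.13, 2.63], [-2.58, 2.58]. Speed limits (rad/s): [2.79, 2.79, 3.14, 3.14, 3.14, 3.14].

## Interface

Orientations are given as a rotation vector (axis times angle).
In Python, from station import arm, cams gives the robot as it stands.
- The arm moves only by the tool move_arm, never from a script. Its argument "rows" is text: rows parted by semicolons, each of 6 numbers parted by spaces: the shift along the tool's x, y, z normalised to -1 to 1, where 1 is 10 cm, then the turn, a rotation vector about the tool's x, y, z normalised to -1 to 1, where 1 is pi/4 rad. A call has 1 to 20 rows; each row is the pose to reach, as a shift and turn from the pose measured when the call began, along the tool's axes at that moment; what a row does not reach only later rows make up. A row lasts 1/10 s, in which the tool goes at most 50 mm and 8.59 degrees, less where a joint would pass 70% of its speed; a pose out of reach is approached as far as the arm can. A call with a number of a shift or a turn outside -1 to 1 is refused whole. A call with a gripper value outside its range is refused whole. "jaw" is the gripper command: -1 is fully open, 1 is shut, values between are in proportion, set as the call begins (left out, the last holds). The fingers move at their own pace and stop on an object; "newtons" is the grip in N (left out, the last holds). Time passes only in rows, so rows that repeat a pose let the fingers close. It gives the time, the measured TCP pose, the force and the opening at its end, in the units of the state.
- arm.observe(): the state, without advancing time (a new reading comes with each control period).
- cams.get_image(name): name is "scene" or "side" or "wrist"; returns a dict with "frame" (420x560x3 uint8, red, green, blue), "camera_matrix" (3x3 intrinsics, pixels), "origin" and "rotation" of the camera in the world; the wrist camera has in their place "hand_eye" (4x4, takes a point from camera to tool coordinates, whose origin is the TCP and whose axes are the tool frame's). Camera axes: x right, y down, z forward; pixel columns grow to the right and rows downward; lengths in mm; the calibration is good to about 2 mm. The wrist camera is an equidistant fisheye: a pixel r from the principal point sees the ray r / f radians off the axis. A picture is of the moment at which its call begins: read the wrist's pose just before it. There is no depth.
- arm.job_done(): hands the job in, once; it reports no verdict.
The state is a dict: "time": time; "joints": joint angles; "qvel": joint speeds; "joint_torque": joint torques, N m; "position": TCP position; "eef_rot": TCP orientation; "contact_force": force on the tool from outside, world axes, zero at the start; "moment": the same for the moment, N m; "opening": finger opening in mm.
Only numpy, scipy, OpenCV 4.12 (cv2) and the standard library are available. Lean on these libraries where they do the work, as an engineer would, in place of code of your own. Each camera call takes 0.05 s, during which the arm holds its last target.

## Task

Put away the food-processor cutting discs that lie on the counter: thread them hub up down the post of the storage case, the largest at the bottom and each smaller one above the next larger, all fully home. Then swing the clear lid over and press it shut until it clicks past its catch, and only then turn the lock knob clockwise to its stop. Leave the bottle, the mug and the jar undisturbed.

Things in the scene. Friction and masses are not known exactly. Their poses are not given: they have to be found in the camera images.
- disc_a: The largest cutting disc: a round steel plate 96 mm across and 3 mm thick with a grey plastic tubular hub standing 15 mm up from its middle (hub 30 mm outside diameter, straight bore 16 mm right through; whole disc 18 mm high). Lies loose on the counter, hub up. Origin: on the axis, at the underside of the plate; z along the axis to the hub's top. Weighs 35 to 125 g. May be absent (None).
- disc_b: The second largest cutting disc: a round steel plate 84 mm across and 3 mm thick with a grey plastic tubular hub standing 15 mm up from its middle (hub 30 mm outside diameter, straight bore 16 mm right through; whole disc 18 mm high). Lies loose on the counter, hub up. Origin: on the axis, at the underside of the plate; z along the axis to the hub's top. Weighs 35 to 125 g. May be absent (None).
- disc_c: The second smallest cutting disc: a round steel plate 72 mm across and 3 mm thick with a grey plastic tubular hub standing 15 mm up from its middle (hub 30 mm outside diameter, straight bore 16 mm right through; whole disc 18 mm high). Lies loose on the counter, hub up. Origin: on the axis, at the underside of the plate; z along the axis to the hub's top. Weighs 35 to 125 g. May be absent (None).
- disc_d: The smallest cutting disc: a round steel plate 60 mm across and 3 mm thick with a grey plastic tubular hub standing 15 mm up from its middle (hub 30 mm outside diameter, straight bore 16 mm right through; whole disc 18 mm high). Lies loose on the counter, hub up. Origin: on the axis, at the underside of the plate; z along the axis to the hub's top. Weighs 35 to 125 g. May be absent (None).
- case: White storage case fixed to the counter, turned up to 0.25 rad. Origin on the counter under its post's axis; x points to the lid's hinge (away from the robot), y to the lock. Floor 8 mm thick; rim 18 mm high, outside x -68 to +72, y +-64 mm, walls 4 mm. White lock housing at x -43 to +23, y 88 to 162 mm, 38 mm high. Spring catch before the front rim's middle, out to x -92 mm, 33 mm high.
- post_foot (a point): Middle of the case's inner floor on the axis of its upright steel post (12 mm diameter); the underside of the lowest disc belongs here, each next disc 18 mm higher.
- post_tip (a point): Top of the post, 78 mm above post_foot and 86 mm above the counter; the top 8 mm taper to 6 mm diameter.
- lid (a joint): Clear lid's angle: 0 shut, 1.75 fully open, leaning away from the robot; starts at 1.5 to 1.7. A stiff hinge (0.22 N m) keeps it at any angle. About 0.09 rad before shut a nose low on its front meets the spring catch and it stops there; pressed down with some 6 to 12 N near the front edge it clicks past, and the catch keeps it near 0. Good below 0.03.
- lid_tab (a point): Centre of the lid's grey tab, a plate 28 mm long, 50 wide, 8 thick, standing out from the middle of the lid's front: 150 mm towards the robot from the hinge and 32 mm above it when shut. z: normal of its upper side; -x: out along the tab. With the lid open the tab points up and its upper side faces away from the robot.
- lid_hinge (a point): Middle of the lid's hinge axis, along the case's y at case x 70 mm, 18 mm above the counter; opening turns the lid about +y. The lid is a clear hood open below, 0.22 kg: 136 mm deep from the hinge, 128 wide, 82 high; shut, its flat top is 100 mm above the counter.
- lock_knob (a joint): Lock knob's angle: 0 free, 1.57 rad locked (stop); grows clockwise seen from above; starts at 0 to 0.2. Friction 0.06 N m, stays where left. Drives a steel bolt 20 mm sideways over a lug on the lid's side; turned before the lid is shut, the bolt blocks the lid.
- lock_knob_grip (a point): On the knob's vertical axis at grip height, 75 mm above the counter, at case x -10, y 125 mm. The grip is an upright bar 42 mm long, 14 mm thick, its top 82 mm and its foot 52 mm above the counter, on a 44 mm round skirt. At knob 0 the bar lies along the case's x; this point's x axis turns with the bar.
- soap: Bystander: green bottle, 62 mm across, 190 mm tall. Origin at the middle of its underside.
- mug: Bystander: white mug, 78 mm across, 90 mm tall. Origin at the middle of its underside.
- jar: Bystander: amber jar with a red cap, 66 mm across, 85 mm tall. Origin at the middle of its underside.
There are look-alikes about, which are no part of the job. What is shaped like the disc_d but orange is not meant.

How it is judged (in metres and radians):
On the way, in this order (a step that is already met when the one before it is completed fails the run):
1. all the discs are threaded fully home on the post, larger below smaller (horizontal distance between each of disc_a, disc_b, disc_c, disc_d and post_foot below 0.004 m and z of disc_a in the frame of case between 0.005 and 0.012 m and angle between each of disc_a, disc_b, disc_c, disc_d's own z axis and vertical below 0.1 rad and z of each of disc_b, disc_c, disc_d in the frame of disc_a above 0.014 m and z of disc_b in the frame of case between 0.005 and 0.03 m and z of each of disc_c, disc_d in the frame of disc_b above 0.014 m and z of disc_c in the frame of case between 0.005 and 0.048 m and z of disc_d in the frame of disc_c above 0.014 m and z of disc_d in the frame of case between 0.005 and 0.066 m), for 0.2 s.
2. the lid is pressed shut past its catch (value of joint lid below 0.03 rad), for 0.2 s.
3. the lock knob is turned clockwise to its stop (value of joint lid below 0.03 rad and value of joint lock_knob above 1.3 rad), for 0.2 s.
At the end, for the whole second after the job is handed in: Every disc present is on the post, axis within 4 mm of the post's, upright within 0.1 rad, no higher than 4 mm above its proper level, each smaller disc at least 14 mm above every larger one, all at rest; the lid below 0.03 rad and the lock knob beyond 1.3 rad (all of step 1 and all of step 3 and linear speed of each of disc_a, disc_b, disc_c, disc_d below 0.03 m/s and velocity of joint lid below 0.05 rad/s); the robot touches nothing.
It fails at once if the soap is pushed away or knocked over (distance of soap from where it was at the start of the episode above 0.04 m or angle between soap's own z axis and vertical above 0.5 rad).
It fails at once if the mug is pushed away or knocked over (distance of mug from where it was at the start of the episode above 0.04 m or angle between mug's own z axis and vertical above 0.5 rad).
It fails at once if the jar is pushed away or knocked over (distance of jar from where it was at the start of the episode above 0.04 m or angle between jar's own z axis and vertical above 0.5 rad).
Of disc_a, disc_b, disc_c, disc_d only 3 to 4 are there at a start; the rules pass over those that are not, and their reading is None.
At some moment in a run one of disc_a, disc_b, disc_c, disc_d may be knocked a few centimetres aside while the robot is not near it.
It also fails if it takes over 208 s, if anything falls off the work surface, if the arm or the gripper's body presses on something with over 40 N, if the wrist force passes 120 N, or if a joint passes its speed limit or range.

## Working session

There is one attempt and no reset: what is moved stays moved. The work goes in short steps, Python scripts to look and compute and a tool call to move; the robot and the scene stay as the last step left them, time stands still between calls to the robot, and variables do not carry over. Pictures are saved under pics/ and viewed, and the job is handed in when it is done.

Besides the shell and the picture viewer there is one more tool, called after "Request:" by a JSON object that holds its "name" and its "arguments", one argument or row to a line. move_arm: Moves the arm, as the interface text tells. Scaled input: -1 to 1 covers 10 cm each way for a shift and pi/4 rad each way for a turn. Its arguments: {"type":"object","properties":{"rows":{"type":"string"},"jaw":{"type":"number"},"newtons":{"type":"number"}},"required":["rows"]}

```bash
ls -la; mkdir -p pics; python3 - <<'E'
from station import arm,cams
import cv2
s=arm.observe();print(s)
for n in("scene","side","wrist"):
    d=cams.get_image(n);cv2.imwrite(f"pics/{n}0.png",d["frame"][:,:,::-1])
    for k in d:
        if k!="frame":print(n,k,d[k])
E
```

```text
total 12
drwxr-xr-x  3 agent agent 4096 Dec  7 06:52 .
drwxr-xr-x 23 root  root  4096 Dec  7 06:52 ..
drwxr-xr-x  2 agent agent 4096 Dec  7 06:52 pics
{'time': 0.0, 'joints': array([-1.12190079e-01,  2.17758533e-01,  1.61495484e+00,  1.17698632e-05,
        1.31129660e+00, -1.12218904e-01]), 'qvel': array([-8.92514397e-04,  1.49461666e-05, -8.11248892e-04, -4.80717999e-04,
        9.55263438e-04, -8.63456819e-05]), 'joint_torque': array([-2.90135131e-04, -3.96841800e+01, -3.03850436e+01, -2.80225659e-04,
        9.87685227e-03,  9.68610237e-06]), 'position': array([6.24174211e+02, 1.24901539e-01, 2.29954747e+02]), 'eef_rot': array([ 1.20825216,  1.21118731, -1.21081506]), 'contact_force': array([ 0.62633087, -0.04986119, -0.04366891]), 'moment': array([-0.00172147, -0.04111928,  0.02968804]), 'opening': 85.54606914506435}
scene camera_matrix [[518.53663042   0.         281.2667379 ]
 [  0.         518.53663042 216.4067625 ]
 [  0.           0.           1.        ]]
scene origin [1431.53787141  146.73498651 1340.33461645]
scene rotation [-1.70294603 -2.0610663   0.67338724]
side camera_matrix [[432.75739142   0.         267.74987619]
 [  0.         432.75739142 206.73455946]
 [  0.           0.           1.        ]]
side origin [432.9686594  796.24971241 908.24019225]
side rotation [-0.20346437  2.83813872 -1.20218103]
wrist camera_matrix [[325.1922621    0.         272.27046648]
 [  0.         325.1922621  206.04302579]
 [  0.           0.           1.        ]]
wrist hand_eye [[-8.51376227e-04 -2.85573107e-01  9.58356549e-01 -1.41328329e+02]
 [ 9.99999623e-01 -7.81427058e-05  8.65085600e-04  6.57923205e-01]
 [-1.72156609e-04  9.58356924e-01  2.85573066e-01 -7.20339523e+01]
 [ 0.00000000e+00  0.00000000e+00  0.00000000e+00  1.00000000e+00]]
```

View pics/scene0.png

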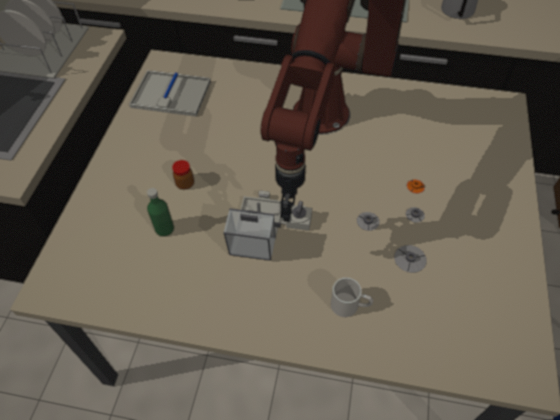

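View pics/side0.png

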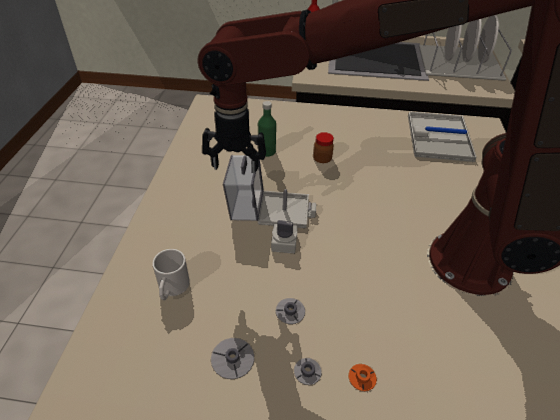

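View pics/wrist0.png

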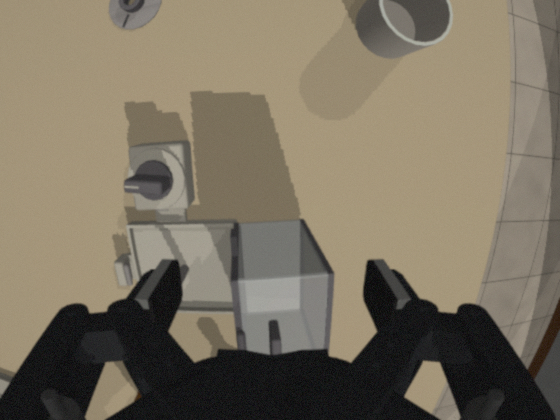

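```bash
cat > h.py <<'E'
import numpy as np,cv2
from scipy.spatial.transform import Rotation as R
from station import arm,cams
np.set_printoptions(precision=2,suppress=True)
def grab(n,save=None):
    s=arm.observe(); d=cams.get_image(n); d["state"]=s; d["n"]=n
    if n=="wrist":
        T=np.eye(4);T[:3,:3]=R.from_rotvec(s["eef_rot"]).as_matrix();T[:3,3]=s["position"]
        W=T@np.array(d["hand_eye"]); d["R"]=W[:3,:3];d["o"]=W[:3,3]
    else:
        d["R"]=R.from_rotvec(d["rotation"]).as_matrix() if np.ndim(d["rotation"])==1 else np.array(d["rotation"]); d["o"]=np.array(d["origin"])
    if save: cv2.imwrite("pics/"+save,d["frame"][:,:,::-1])
    return d
def ray(d,u,v):
    K=d["camera_matrix"];x=(u-K[0][2])/K[0][0];y=(v-K[1][2])/K[1][1]
    if d["n"]=="wrist":
        r=np.hypot(x,y);k=np.sin(r)/r if r>1e-9 else 1.;c=np.array([x*k,y*k,np.cos(r)])
    else: c=np.array([x,y,1.])
    c=d["R"]@c; return c/np.linalg.norm(c)
def onz(d,u,v,z):
    r=ray(d,u,v);return d["o"]+r*(z-d["o"][2])/r[2]
def proj(d,p):
    c=d["R"].T@(np.array(p,float)-d["o"]);K=d["camera_matrix"]
    if d["n"]=="wrist":
        rh=np.hypot(c[0],c[1]);t=np.arctan2(rh,c[2]);q=c[:2]/rh*t
    else:q=c[:2]/c[2]
    return np.array([K[0][0]*q[0]+K[0][2],K[1][1]*q[1]+K[1][2]])
def tri(l):
    A=0;b=0
    for d,u,v in l:
        r=ray(d,u,v);P=np.eye(3)-np.outer(r,r);A=A+P;b=b+P@d["o"]
    return np.linalg.solve(A,b)
def togo(s,target,Rt=None):
    "shift in tool axes /100mm, turn /(pi/4)"
    Rm=R.from_rotvec(s["eef_rot"]); 
    sh=Rm.as_matrix().T@(np.array(target)-s["position"])/100
    if Rt is None: return sh
    t=(Rm.inv()*Rt).as_rotvec()/(np.pi/4); return np.r_[sh,t]
def down(yaw):
    "tool x down, tool y at world angle yaw from +x"
    y=np.array([np.cos(yaw),np.sin(yaw),0]);x=np.array([0,0,-1.]);z=np.cross(x,y)
    return R.from_matrix(np.c_[x,y,z])
E
python3 - <<'E'
from h import *
a=grab("scene");b=grab("side")
for n,p in dict(big=(410,259),mid=(368,220),small=(415,213),orange=(415,186),mug=(347,300),knob=(299,208),post=(260,200)).items(): print(n,onz(a,*p,10))
for n,p in dict(big=(232,357),mid=(290,310),small=(308,371),orange=(363,376),knob=(285,228),post=(285,190)).items(): print(n,onz(b,*p,10))
print(R.from_rotvec(a["state"]["eef_rot"]).as_matrix())
for d,nm in((a,"s"),(b,"d")):
    f=d["frame"]
    c=f[150:320,220:450] if nm=="s" else f[140:400,130:400]
    cv2.imwrite(f"pics/c_{nm}.png",cv2.resize(c[:,:,::-1],None,fx=2.2 if nm=="d" else 3.4,fy=2.2 if nm=="d" else 3.4,interpolation=cv2.INTER_CUBIC))
w=grab("wrist"); print(proj(w,w["state"]["position"]))
E
```

```text
big [578.32 356.21  10.  ]
mid [459.29 220.02  10.  ]
small [404.75 363.27  10.  ]
orange [293.94 358.39  10.  ]
mug [747.22 188.41  10.  ]
knob [452.96  -0.74  10.  ]
post [ 444.45 -130.24   10.  ]
big [572.11 358.84  10.  ]
mid [458.55 222.19  10.  ]
small [404.54 366.73  10.  ]
orange [287.93 361.    10.  ]
knob [500.76 -42.94  10.  ]
post [ 519.02 -203.47   10.  ]
[[-0.  1. -0.]
 [ 0. -0. -1.]
 [-1. -0. -0.]]
[270.64 265.15]
```

View pics/c_s.png

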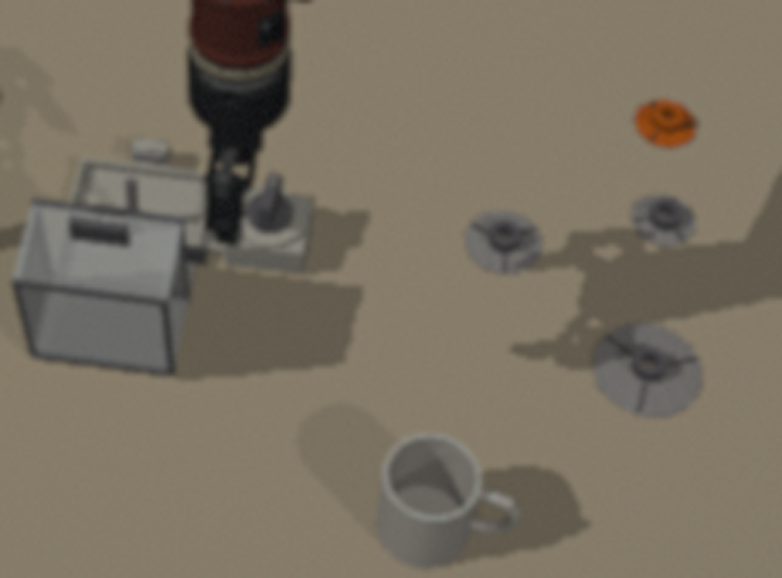

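View pics/c_d.png

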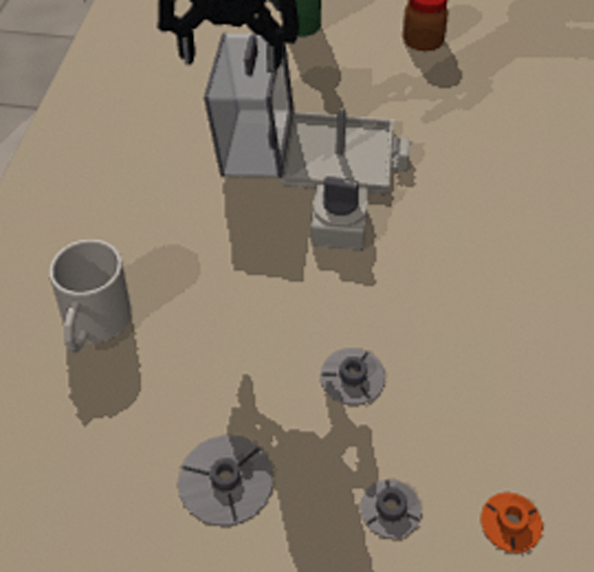

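Request:
{"name": "move_arm", "arguments": {
  "rows": "0 -0.1 -0.5 0 0 0;0 -0.12 -1 0 0 0;0 -0.12 -1 0 0 0"
}}

```text
time: 0.6
position: [611.8, 105.4, 230.8]
eef_rot: [1.207, 1.215, -1.205]
contact_force: [0.6, -1.1, 0.2]
opening: 85.7
```

Request:
{"name": "move_arm", "arguments": {
  "rows": "0 -0.1 -0.5 0 0 0;0 -0.12 -1 0 0 0;0 -0.12 -1 0 0 0"
}}

```text
time: 0.9
position: [598.4, 209.9, 231.2]
eef_rot: [1.205, 1.219, -1.2]
contact_force: [0.0, 0.2, -0.7]
opening: 85.5
```

Request:
{"name": "move_arm", "arguments": {
  "rows": "0 -0.1 -0.5 0 0 0;0 -0.12 -1 0 0 0;0 -0.12 -1 0 0 0"
}}

```text
time: 1.2
position: [584.5, 314.1, 231.8]
eef_rot: [1.203, 1.223, -1.195]
contact_force: [0.4, 0.4, 0.3]
opening: 85.5
```

Request:
{"name": "move_arm", "arguments": {
  "rows": "0.3 -0.1 -0.3 0 0 0;0.6 -0.12 -0.6 0 0 0;0.6 -0.12 -0.6 0 0 0;0.6 -0.12 -0.6 0 0 0"
}}

```text
time: 1.6
position: [571.1, 373.2, 170.7]
eef_rot: [1.2, 1.223, -1.198]
contact_force: [0.5, -0.3, 1.1]
opening: 85.7
```

```bash
python3 - <<'E'
from h import *
w=grab("wrist","w1.png");print(w["state"]["time"],w["state"]["position"],w["state"]["joints"],w["state"]["contact_force"])
a=grab("scene","s1.png");b=grab("side","d1.png")
print("post",tri([(a,258.2,203.5),(b,285.5,190.9)]))
for n,p in dict(big=(575,357,18),mid=(459,221,18),small=(405,365,18)).items(): print(n,proj(w,p))
E
```

```text
1.6 [571.08 373.17 170.73] [0.47 0.39 1.52 0.01 1.24 0.46] [ 0.45 -0.29  1.14]
post [ 510.88 -118.48   81.97]
big [275.73 207.51]
mid [171.97 319.61]
small [109.55 197.26]
```

View pics/w1.png

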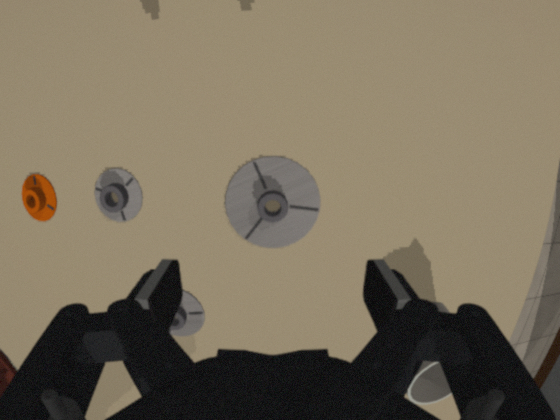

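View pics/s1.png

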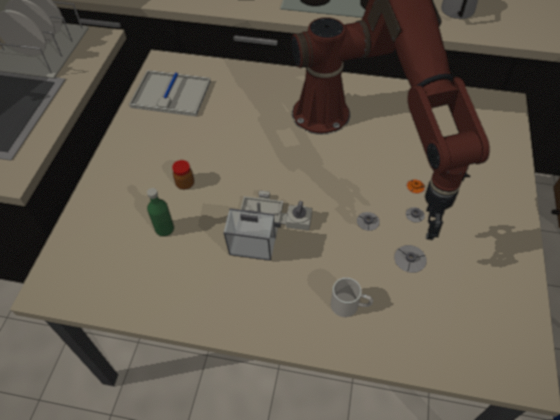

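```bash
cat >> h.py <<'E'
def cir(P):
    P=np.array(P)[:,:2];A=np.c_[2*P,np.ones(len(P))];q=np.linalg.lstsq(A,(P**2).sum(1),rcond=None)[0]
    return q[:2],np.sqrt(q[2]+q[:2]@q[:2])
def cirrob(P,tol=2.5):
    P=np.array(P)[:,:2];k=np.ones(len(P),bool)
    for _ in range(8):
        c,r=cir(P[k]);e=abs(np.hypot(*(P-c).T)-r);k=e<max(tol,np.median(e)*1.5)
    return c,r,k.mean()
def disc(d,guess,rg=50):
    "radial edge search of plate outline around guess (x,y), mask grey vs tan"
    f=cv2.GaussianBlur(d["frame"],(3,3),0).astype(float)
    sat=(f[:,:,0]-f[:,:,2])/(f.max(2)+1)
    P=[]
    for t in np.linspace(0,2*np.pi,120,endpoint=False):
        rs=np.arange(22,65,0.5)
        uv=np.array([proj(d,[guess[0]+r*np.cos(t),guess[1]+r*np.sin(t),2]) for r in rs])
        ok=(uv[:,0]>1)&(uv[:,0]<558)&(uv[:,1]>1)&(uv[:,1]<418)
        if not ok.all(): continue
        v=cv2.remap(sat.astype(np.float32),uv[:,0].astype(np.float32)[None],uv[:,1].astype(np.float32)[None],1)[0]
        i=np.where(v>0.16)[0]
        if len(i) and i[0]>0:
            r=rs[i[0]];P.append([guess[0]+r*np.cos(t),guess[1]+r*np.sin(t)])
    return cirrob(P)+(len(P),)
E
python3 - <<'E'
from h import *
w=grab("wrist")
f=w["frame"].astype(int)
for u,v in((245,190),(272,203),(350,150),(105,185),(240,280)): print(f[v,u])
for n,uv in dict(big=(272,203),small=(115,196),mid=(180,316)).items():
    p=onz(w,*uv,18);print(n,p,disc(w,p[:2]))
b=grab("side");a=grab("scene")
for n,p in dict(big=(575,357),mid=(459,221),small=(405,365)).items(): print(n,disc(b,p),disc(a,p))
E
```

```text
[120 117 114]
[102  92  76]
[156 144 115]
[91 87 83]
[154 140 114]
big [574.42 360.96  18.  ] (array([571.67, 356.45]), np.float64(47.60964200034641), np.float64(1.0), 120)
small [413.29 366.62  18.  ] (array([406.03, 363.14]), np.float64(29.70263298933679), np.float64(1.0), 104)
mid [471.3  226.15  18.  ] (array([450.33, 226.44]), np.float64(45.07304666070493), np.float64(0.5769230769230769), 78)
big (array([572.88, 355.43]), np.float64(48.64498757069171), np.float64(1.0), 120) (array([570.41, 357.01]), np.float64(49.216999121775956), np.float64(1.0), 120)
mid (array([458.78, 217.82]), np.float64(36.77032478136409), np.float64(1.0), 120) (array([456.4 , 219.64]), np.float64(37.36092715139744), np.float64(1.0), 120)
small (array([405.95, 362.41]), np.float64(30.517725588789382), np.float64(1.0), 120) (array([403.86, 363.67]), np.float64(31.014914598045536), np.float64(1.0), 120)
```

```bash
python3 - <<'E'
from h import *
print(togo(arm.observe(),[572,356,70],down(0)))
E
```

```text
[ 1.04 -0.01  0.18  0.02 -0.01 -0.  ]
```

Request:
{"name": "move_arm", "arguments": {
  "rows": "0.4 0 0.1 0.02 -0.01 0;0.7 0 0.18 0.02 -0.01 0;0.9 0 0.18 0.02 -0.01 0;0.9 0 0.18 0.02 -0.01 0;0.9 0 0.18 0.02 -0.01 0",
  "jaw": -0.3
}}

```text
time: 2.4
position: [573.8, 356.2, 84.8]
eef_rot: [1.213, 1.207, -1.209]
contact_force: [0.7, 0.5, 0.1]
opening: 55.5
```

```bash
python3 - <<'E'
from h import *
w=grab("wrist","w2.png");s=w["state"];print(s["position"],s["opening"],s["time"])
print(disc(w,(572,356)))
print(togo(s,[572,356,5.5],down(0)), proj(w,(572,356,18)))
E
```

```text
[573.8  356.16  84.75] 55.47535508734568 2.4
(array([571.56, 356.35]), np.float64(47.597860435583684), np.float64(1.0), 120)
[ 0.79 -0.02  0.   -0.   -0.   -0.  ] [268.16 220.59]
```

View pics/w2.png

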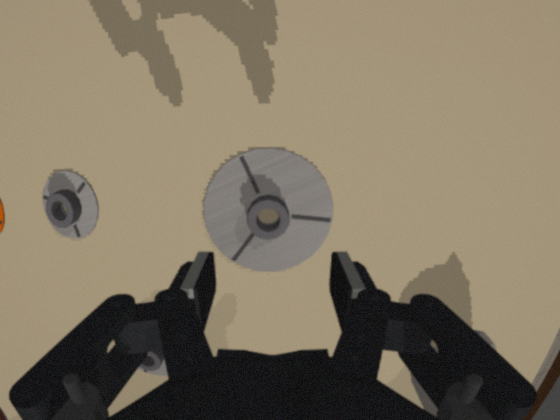

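```bash
python3 - <<'E'
from h import *
w=grab("wrist")
c=w["frame"][130:290,190:350,::-1].copy()
c=cv2.resize(c,None,fx=4,fy=4,interpolation=cv2.INTER_CUBIC)
for z,rad,col in((18,15,(0,0,255)),(3,48,(0,255,0)),(18,8,(255,0,0))):
    for t in np.linspace(0,2*np.pi,60):
        q=proj(w,(571.6+rad*np.cos(t),356.4+rad*np.sin(t),z));cv2.circle(c,(int((q[0]-190)*4),int((q[1]-130)*4)),1,col,-1)
cv2.imwrite("pics/z2.png",c)
E
```

```text
(no output)
```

View pics/z2.png

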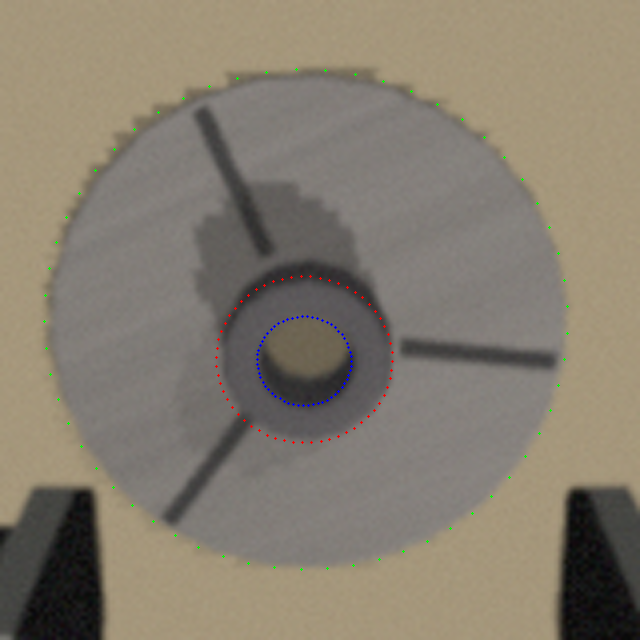

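Request:
{"name": "move_arm", "arguments": {
  "rows": "0.3 -0.02 0 0 0 0;0.6 -0.02 0 0 0 0;0.75 -0.02 0 0 0 0;0.79 -0.02 0 0 0 0;0.79 -0.02 0 0 0 0;0.79 -0.02 0 0 0 0;0.79 -0.02 0 0 0 0"
}}

```text
time: 3.2
position: [575.0, 358.1, 9.7]
eef_rot: [1.218, 1.205, -1.203]
contact_force: [0.2, -0.3, -0.6]
opening: 55.6
```

Request:
{"name": "move_arm", "arguments": {
  "rows": "0 0 0 0 0 0;0 0 0 0 0 0;0 0 0 0 0 0;0 0 0 0 0 0;0 0 0 0 0 0;0 0 0 0 0 0;0 0 0 0 0 0",
  "jaw": 1,
  "newtons": 40
}}

```text
time: 3.9
position: [575.9, 358.6, 11.5]
eef_rot: [1.22, 1.204, -1.201]
contact_force: [-1.9, -0.2, 6.1]
opening: 27.8
```

```bash
python3 - <<'E'
from h import *
w=grab("wrist","w3.png");s=w["state"];print(s["position"],s["opening"],s["time"],s["contact_force"])
E
```

```text
[575.91 358.61  11.47] 27.812418766854904 3.9 [-1.87 -0.23  6.11]
```

View pics/w3.png

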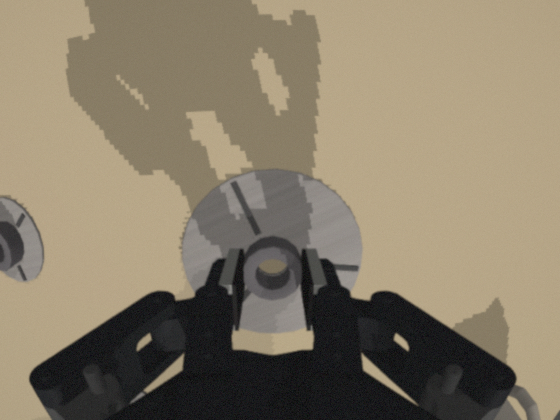

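Request:
{"name": "move_arm", "arguments": {
  "rows": "-0.1 0 0 0 0 0;-0.5 0 0 0 0 0;-0.9 0 0.1 0 0 0;-1 0 0.5 0 0 0;-1 0 0.5 0 0 0;-1 0 0.5 0 0 0"
}}

```text
time: 4.55
position: [574.8, 307.4, 111.7]
eef_rot: [1.222, 1.204, -1.202]
contact_force: [-0.2, 0.5, -1.6]
opening: 27.5
```

```bash
python3 - <<'E'
from h import *
w=grab("wrist","w4.png");s=w["state"];print(s["position"],s["opening"],s["time"],s["contact_force"])
print(togo(s,[511,-118,150],down(0)))
E
```

```text
[574.83 307.41 111.73] 27.489000052150395 4.55 [-0.2   0.51 -1.58]
[-0.41 -0.62  4.25 -0.01 -0.01 -0.01]
```

View pics/w4.png

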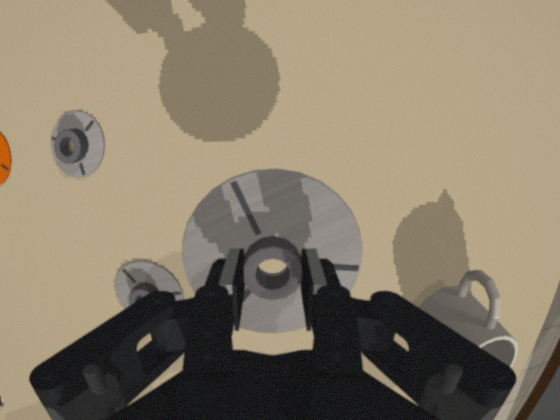

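```bash
cat >> h.py <<'E'
from scipy.optimize import least_squares
def held(w,rad,x0=8.5,thr=0.16):
    "centre of the held plate's top-edge circle in tool coords, axis along tool x"
    H=np.array(w["hand_eye"]);d=dict(w);d["R"]=H[:3,:3];d["o"]=H[:3,3]
    f=cv2.GaussianBlur(w["frame"],(3,3),0).astype(float);sat=((f[:,:,0]-f[:,:,2])/(f.max(2)+1)).astype(np.float32)
    uv=[]
    for t in np.linspace(0,2*np.pi,180,endpoint=False):
        rs=np.arange(rad-12,rad+14,0.4)
        q=np.array([proj(d,[x0,r*np.cos(t),-3+r*np.sin(t)]) for r in rs]).astype(np.float32)
        if q[:,1].max()>340 : continue
        v=cv2.remap(sat,q[:,0][None],q[:,1][None],1)[0]
        i=np.where(v>thr)[0]
        if len(i) and i[0]>3 and f[int(q[i[0]-3,1]),int(q[i[0]-3,0])].max()>45: uv.append(q[i[0]])
    uv=np.array(uv)
    def res(p):
        P=[]
        for a in uv:
            r=ray(d,*a);s=(p[0]-d["o"][0])/r[0];X=d["o"]+s*r;P.append(np.hypot(X[1]-p[1],X[2]-p[2])-rad)
        return np.array(P)
    o=least_squares(res,[x0,0,0],loss="soft_l1");o2=least_squares(lambda q:res([x0,*q]),[0,0],loss="soft_l1")
    return o.x,o2.x,len(uv),np.median(abs(o.fun)),np.median(abs(o2.fun))
E
python3 - <<'E'
from h import *
w=grab("wrist");print(held(w,48))
E
```

```text
(array([11.01,  0.56,  2.98]), array([0.61, 2.61]), 126, np.float64(0.13380077332265472), np.float64(0.42931880554095514))
```

Request:
{"name": "move_arm", "arguments": {
  "rows": "-0.2 -0.2 0.4 0 0 0;-0.3 -0.4 0.8 0 0 0;-0.3 -0.5 1 0 0 0;-0.3 -0.5 1 0 0 0"
}}

```text
time: 5.05
position: [521.3, 206.6, 138.0]
eef_rot: [1.217, 1.206, -1.206]
contact_force: [0.4, 0.2, -1.4]
opening: 27.2
```

Request:
{"name": "move_arm", "arguments": {
  "rows": "0 0 0.45 0 0 0;0 -0.1 0.9 0 0 0;0 -0.1 1 0 0 0;0 -0.1 1 0 0 0"
}}

```text
time: 5.45
position: [511.1, 106.4, 136.9]
eef_rot: [1.219, 1.206, -1.208]
contact_force: [1.0, 0.2, -0.9]
opening: 27.2
```

```bash
python3 - <<'E'
from h import *
w=grab("wrist","w5.png");s=w["state"];print(s["position"],s["opening"],s["time"],s["contact_force"])
print(held(w,48))
print(togo(s,[511,-118,150],down(0)))
E
```

```text
[511.09 106.44 136.92] 27.185424071726693 5.45 [ 1.03  0.18 -0.92]
(array([11.01,  0.67,  2.93]), array([0.67, 2.57]), 124, np.float64(0.11796840371673412), np.float64(0.39486676406890453))
[-0.14  0.01  2.24 -0.01 -0.01 -0.01]
```

View pics/w5.png

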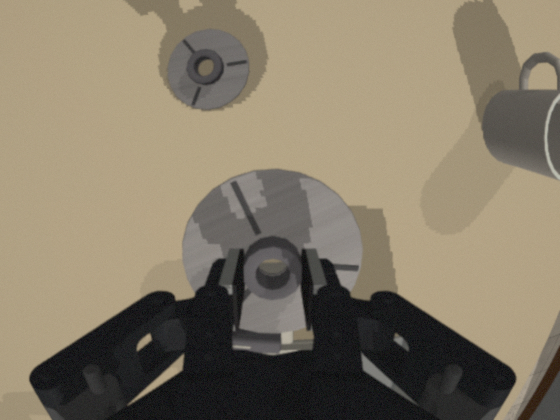

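```bash
python3 - <<'E'
from h import *
a=grab("scene","s2.png");b=grab("side","d2.png")
def crop(d,x,y,w,h,k,n): cv2.imwrite("pics/"+n,cv2.resize(d["frame"][y:y+h,x:x+w,::-1],None,fx=k,fy=k,interpolation=cv2.INTER_CUBIC))
crop(a,215,180,110,85,7,"cs2.png");crop(b,210,140,120,120,5,"cd2.png")
E
```

```text
(no output)
```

View pics/cs2.png

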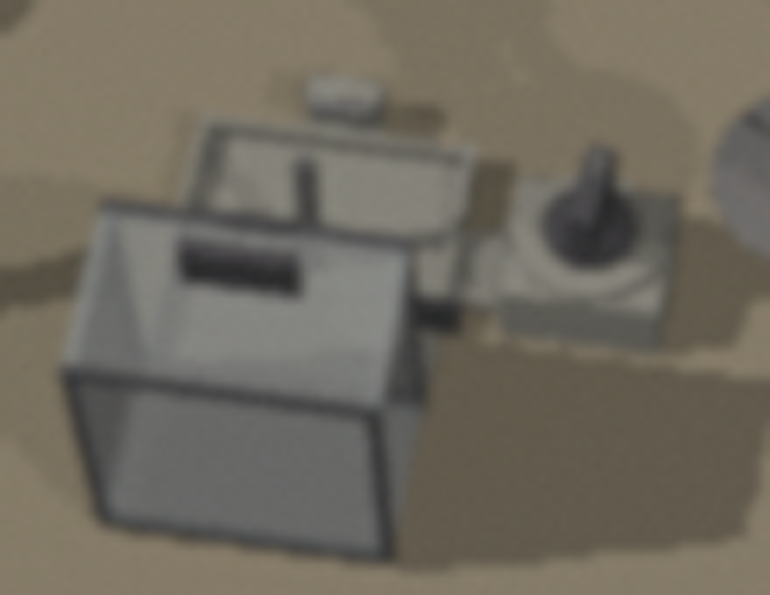

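View pics/cd2.png

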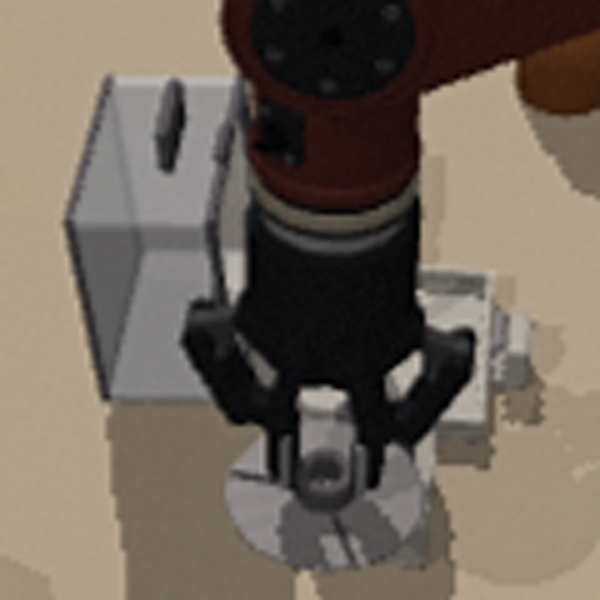

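```bash
python3 - <<'E'
import cv2
f=cv2.imread("pics/d1.png");g=cv2.imread("pics/d0.png");w=cv2.imread("pics/w0.png") if False else cv2.imread("pics/wrist0.png")
cv2.imwrite("pics/d1z.png",cv2.resize(f[150:260,210:330],None,fx=5,fy=5,interpolation=cv2.INTER_CUBIC))
cv2.imwrite("pics/d0z.png",cv2.resize(g[150:260,210:330],None,fx=5,fy=5,interpolation=cv2.INTER_CUBIC))
E
```

```text
[ WARN:0@0.026] global loadsave.cpp:275 findDecoder imread_('pics/d0.png'): can't open/read file: check file path/integrity
Traceback (most recent call last):
TypeError: 'NoneType' object is not subscriptable
```

View pics/d1z.png

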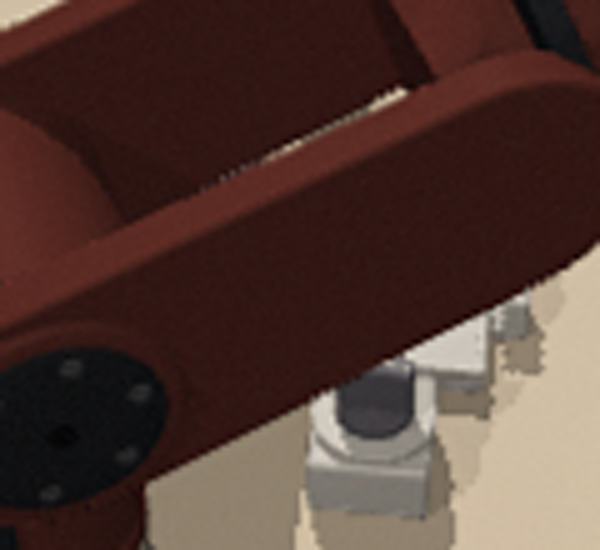

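```bash
python3 - <<'E'
import cv2
g=cv2.imread("pics/side0.png")
cv2.imwrite("pics/d0z.png",cv2.resize(g[145:255,215:335],None,fx=6,fy=5.4,interpolation=cv2.INTER_CUBIC))
g=cv2.imread("pics/wrist0.png")
cv2.imwrite("pics/w0z.png",cv2.resize(g[120:360,90:350],None,fx=2.5,fy=2.5,interpolation=cv2.INTER_CUBIC))
E
```

```text
(no output)
```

View pics/d0z.png

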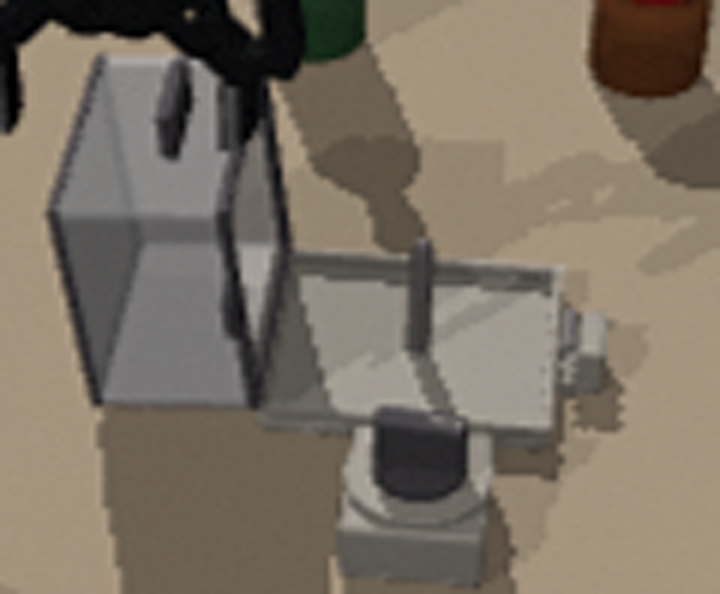

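View pics/w0z.png

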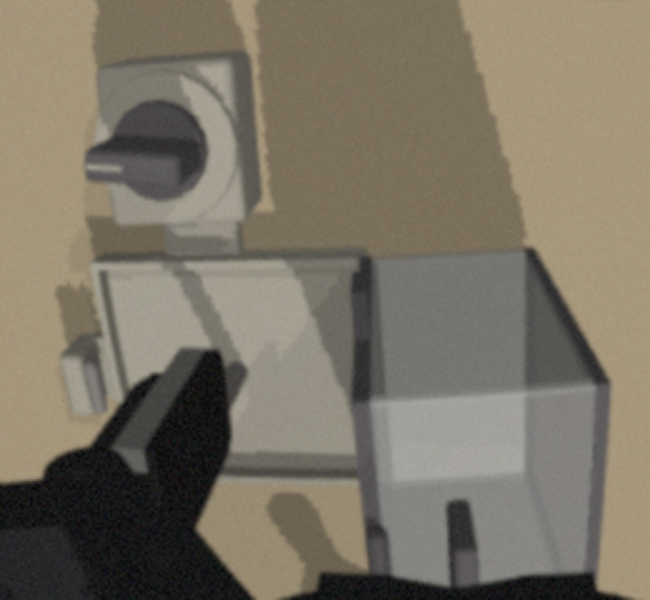

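```bash
python3 - <<'E'
from h import *
a=grab("scene");b=grab("side")
print("tip",tri([(a,258.0,202.1),(b,285.25,189.0)]), onz(a,258.0,202.1,86),onz(b,285.25,189,86),"foot",onz(b,283.7,209.8,8))
w=grab("wrist")
# initial wrist frame pose
T=np.eye(4);T[:3,:3]=R.from_rotvec([1.20825216,1.21118731,-1.21081506]).as_matrix();T[:3,3]=[624.17,0.125,229.95]
W=T@np.array(w["hand_eye"]);w["R"]=W[:3,:3];w["o"]=W[:3,3]
f=lambda x,y,z:print(x,y,onz(w,x/2.5+90,y/2.5+120,z)[:2])
print("rim near left corner out,right-ish top edge, lower edge")
f(95,262,18);f(365,252,18);f(228,470,18);f(355,480,18);f(122,405,18)
print("skirt");f(158,150,52);
E
```

```text
tip [ 511.61 -118.44   89.48] [ 509.82 -118.67   86.  ] [ 511.52 -123.23   86.  ] foot [ 513.09 -117.7     8.  ]
rim near left corner out,right-ish top edge, lower edge
95 262 [445.81 -57.43]
365 252 [582.74 -50.86]
228 470 [ 502.72 -175.56]
355 480 [ 571.7  -178.47]
122 405 [ 447.56 -138.32]
skirt
158 150 [499.69   5.51]
```

Request:
{"name": "move_arm", "arguments": {
  "rows": "0 0 0.45 0 0 0;0 0 0.9 0 0 0;0 0 1 0 -0.01 0;0 0 1 -0.01 -0.01 -0.01"
}}

```text
time: 6.15
position: [511.1, 7.5, 137.2]
eef_rot: [1.202, 1.211, -1.21]
contact_force: [0.2, -0.2, -0.6]
opening: 27.4
```

Request:
{"name": "move_arm", "arguments": {
  "rows": "0 0 0.4 0 0 0;0 0 0.8 0 0 0;0 0 0.9 0 0 0;0 0 0.95 0 0 0;0 0 0.95 0 0 0"
}}

```text
time: 6.65
position: [511.6, -86.5, 137.3]
eef_rot: [1.203, 1.212, -1.209]
contact_force: [-0.3, 0.1, -1.8]
opening: 27.5
```

```bash
python3 - <<'E'
from h import *
w=grab("wrist","w6.png");s=w["state"];print(s["position"],s["opening"],s["time"],s["contact_force"])
print(held(w,48))
print(togo(s,[510.9,-115.5,118],down(0)))
E
```

```text
[511.63 -86.46 137.34] 27.51376706571021 6.65 [-0.26  0.14 -1.79]
(array([-5.24,  1.61, -9.48]), array([-2.46, -6.39]), 76, np.float64(2.9028940010454747), np.float64(3.2210482940342082))
[ 0.19 -0.01  0.29  0.01  0.    0.  ]
```

View pics/w6.png

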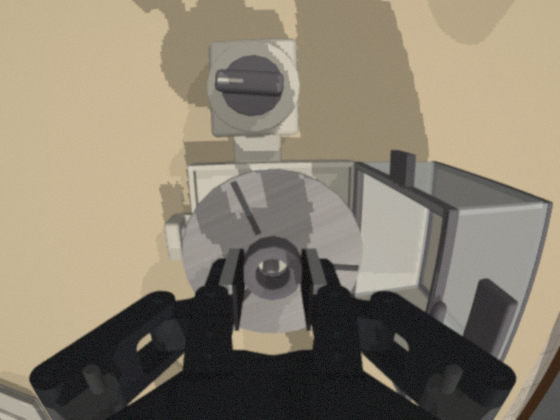

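```bash
python3 - <<'E'
from h import *
w=grab("wrist")
cv2.imwrite("pics/w6z.png",cv2.resize(w["frame"][30:200,160:380,::-1],None,fx=3.5,fy=3.5,interpolation=cv2.INTER_CUBIC))
cv2.imwrite("pics/w6y.png",cv2.resize(w["frame"][220:320,220:330,::-1],None,fx=6,fy=6,interpolation=cv2.INTER_CUBIC))
E
```

```text
(no output)
```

View pics/w6z.png

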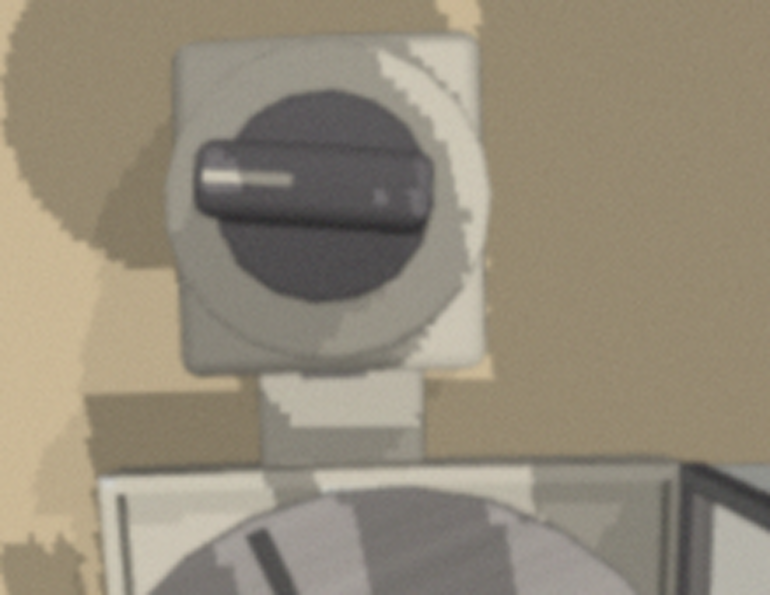

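View pics/w6y.png

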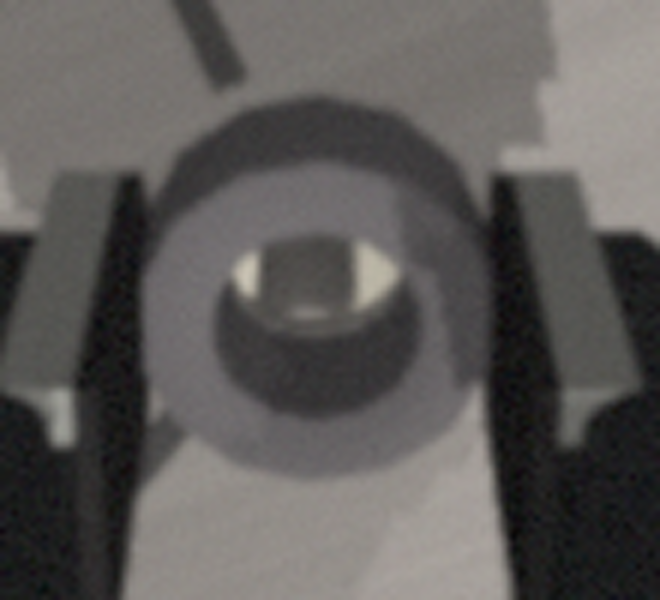

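```bash
python3 - <<'E'
from h import *
w=grab("wrist")
for v in (268,272,275): print("tip",onz(w,270.8,v,86))
f=lambda x,y,z:print(x,y,onz(w,(x+.5)/3.5-.5+160,(y+.5)/3.5-.5+30,z)[:2])
print("housing");f(174,45,38);f(480,35,38);f(488,368,38);f(185,372,38)
print("rim");f(100,478,18);f(680,460,18)
print("skirt c");f(325,195,52);print("bar");f(205,177,82);f(432,182,82);f(200,212,82);f(430,228,82)
c=w["frame"][:,:,::-1].copy()
E
```

```text
tip [ 511.29 -114.42   86.  ]
tip [ 511.3  -117.45   86.  ]
tip [ 511.31 -119.76   86.  ]
housing
174 45 [465.1   39.12]
480 35 [529.06  40.38]
488 368 [531.42 -30.94]
185 372 [467.2 -31.7]
rim
100 478 [442.1  -57.88]
680 460 [579.04 -52.77]
skirt c
325 195 [497.99   4.35]
bar
205 177 [479.29   5.59]
432 182 [517.97   4.27]
200 212 [478.41  -0.51]
430 228 [517.69  -3.71]
```

Request:
{"name": "move_arm", "arguments": {
  "rows": "0 -0.01 0.2 0 0 0;0 -0.01 0.3 0 0 0;0.1 -0.01 0.3 0.01 0 0;0.18 -0.01 0.3 0.01 0 0;0.18 -0.01 0.3 0.01 0 0"
}}

```text
time: 7.3
position: [508.7, -114.9, 117.0]
eef_rot: [1.207, 1.213, -1.216]
contact_force: [-0.4, -0.2, -1.7]
opening: 27.4
```

```bash
python3 - <<'E'
from h import *
w=grab("wrist");s=w["state"];print(s["position"],s["opening"],s["time"],s["contact_force"],s["eef_rot"])
cv2.imwrite("pics/w7y.png",cv2.resize(w["frame"][220:320,220:330,::-1],None,fx=6,fy=6,interpolation=cv2.INTER_CUBIC))
print(togo(s,[510.7,-116,95],down(0)))
E
```

```text
[ 508.74 -114.86  117.04] 27.376419274105395 7.3 [-0.41 -0.22 -1.73] [ 1.21  1.21 -1.22]
[ 0.22  0.02  0.01 -0.    0.    0.01]
```

View pics/w7y.png

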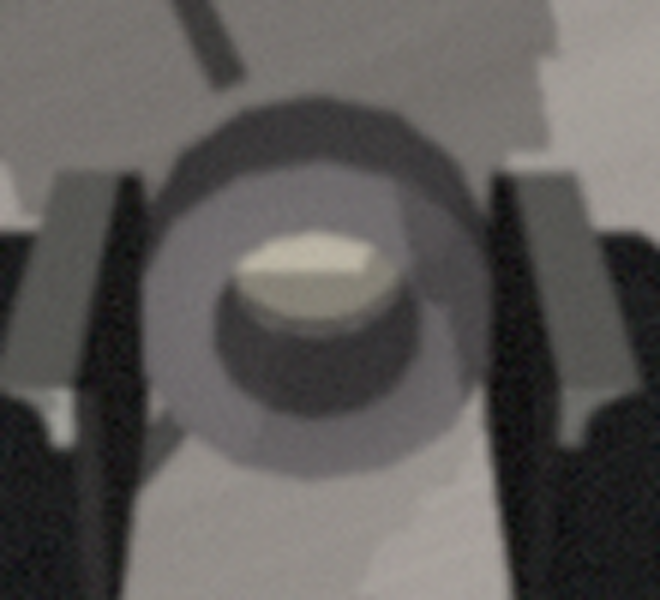

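Request:
{"name": "move_arm", "arguments": {
  "rows": "0.05 0.02 0.01 0 0 0.01;0.1 0.02 0.01 0 0 0.01;0.15 0.02 0.01 0 0 0.01;0.2 0.02 0.01 0 0 0.01;0.22 0.02 0.01 0 0 0.01"
}}

```text
time: 7.85
position: [510.6, -115.9, 94.9]
eef_rot: [1.21, 1.208, -1.211]
contact_force: [0.5, -0.5, -1.4]
opening: 27.4
```

```bash
python3 - <<'E'
from h import *
w=grab("wrist");s=w["state"];print(s["position"],s["opening"],s["time"],s["contact_force"],s["moment"],s["eef_rot"])
cv2.imwrite("pics/w8y.png",cv2.resize(w["frame"][220:320,220:330,::-1],None,fx=6,fy=6,interpolation=cv2.INTER_CUBIC))
print(togo(s,[510.7,-116,95],down(0)))
E
```

```text
[ 510.62 -115.9    94.92] 27.446849671774864 7.85 [ 0.48 -0.53 -1.42] [0.01 0.03 0.02] [ 1.21  1.21 -1.21]
[-0.  0.  0. -0.  0. -0.]
```

View pics/w8y.png

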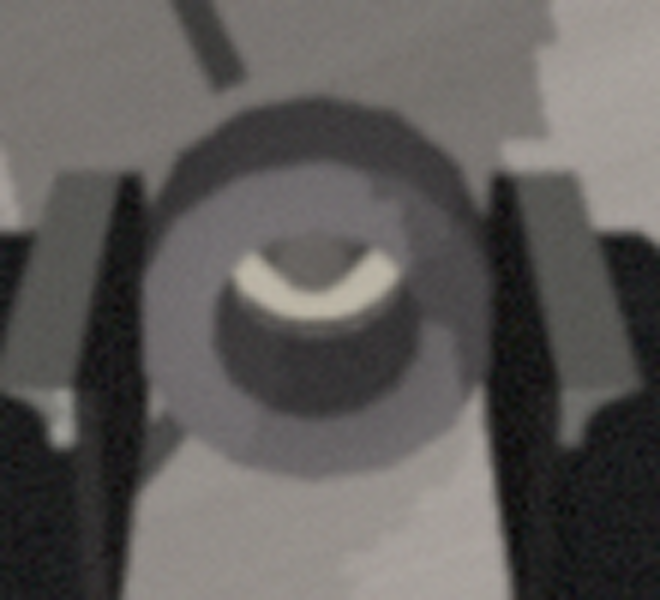

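Request:
{"name": "move_arm", "arguments": {
  "rows": "0.05 -0.004 0 0 0 0;0.1 -0.004 0 0 0 0;0.15 -0.004 0 0 0 0;0.2 -0.004 0 0 0 0;0.2 -0.004 0 0 0 0"
}}

```text
time: 8.4
position: [509.6, -115.8, 73.8]
eef_rot: [1.21, 1.209, -1.212]
contact_force: [-0.2, -0.5, -1.2]
opening: 27.7
```

```bash
python3 - <<'E'
from h import *
w=grab("wrist");s=w["state"];print(s["position"],s["opening"],s["time"],s["contact_force"],s["moment"],s["eef_rot"])
cv2.imwrite("pics/w9y.png",cv2.resize(w["frame"][220:320,220:330,::-1],None,fx=6,fy=6,interpolation=cv2.INTER_CUBIC))
print(togo(s,[510.5,-116,25],down(0)))
E
```

```text
[ 509.56 -115.77   73.84] 27.739310299536083 8.4 [-0.2  -0.52 -1.18] [-0.04 -0.03  0.06] [ 1.21  1.21 -1.21]
[ 0.49  0.01  0.   -0.    0.    0.  ]
```

View pics/w9y.png

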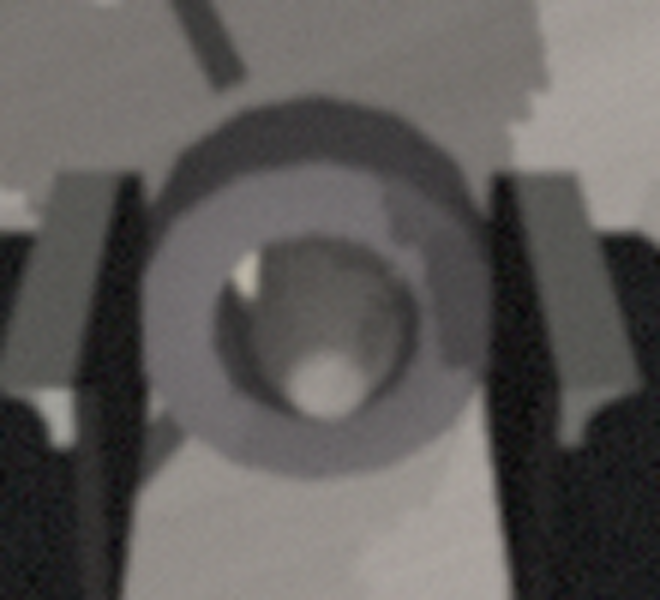

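Request:
{"name": "move_arm", "arguments": {
  "rows": "0.06 0.01 0 0 0 0;0.13 0.01 0 0 0 0;0.2 0.01 0 0 0 0;0.27 0.01 0 0 0 0;0.34 0.01 0 0 0 0;0.4 0.01 0 0 0 0;0.4 0.01 0 0 0 0"
}}

```text
time: 9.15
position: [510.0, -115.6, 33.1]
eef_rot: [1.209, 1.21, -1.212]
contact_force: [-0.6, -0.6, -0.8]
opening: 27.0
```

```bash
python3 - <<'E'
from h import *
w=grab("wrist");s=w["state"];print(s["position"],s["opening"],s["time"],s["contact_force"],s["moment"],s["eef_rot"])
cv2.imwrite("pics/w10y.png",cv2.resize(w["frame"][220:320,220:330,::-1],None,fx=6,fy=6,interpolation=cv2.INTER_CUBIC))
print(togo(s,[510.5,-116,20],down(0)))
E
```

```text
[ 509.96 -115.63   33.06] 26.99191125700693 9.15 [-0.61 -0.59 -0.82] [ 0.03 -0.01 -0.07] [ 1.21  1.21 -1.21]
[ 0.13  0.01  0.   -0.   -0.    0.  ]
```

View pics/w10y.png

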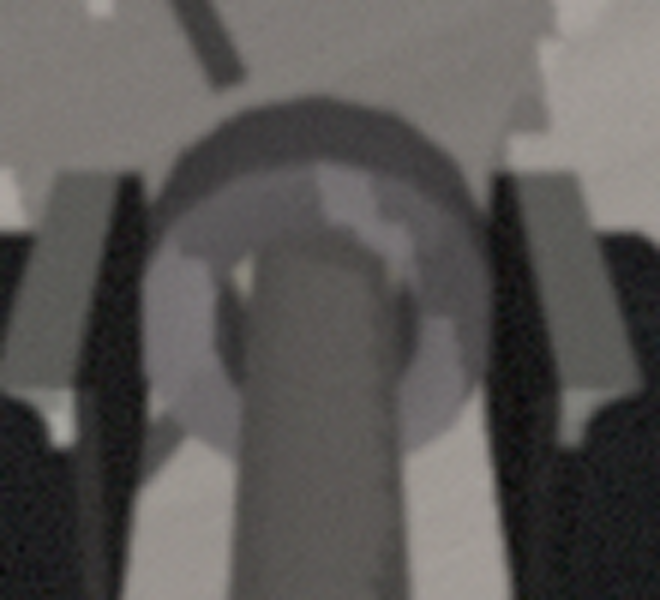

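Request:
{"name": "move_arm", "arguments": {
  "rows": "0.05 0.003 0 0 0 0;0.09 0.003 0 0 0 0;0.12 0.003 0 0 0 0;0.13 0.003 0 0 0 0;0.13 0.003 0 0 0 0"
}}

```text
time: 9.7
position: [510.4, -115.6, 20.4]
eef_rot: [1.21, 1.21, -1.212]
contact_force: [0.7, -0.5, -1.3]
opening: 27.3
```

```bash
python3 - <<'E'
from h import *
s=arm.observe();print(s["position"],s["opening"],s["time"],s["contact_force"],s["moment"],s["eef_rot"])
E
```

```text
[ 510.43 -115.64   20.41] 27.343534506760168 9.7 [ 0.72 -0.46 -1.32] [ 0.03  0.   -0.03] [ 1.21  1.21 -1.21]
```

Release here (about a millimetre from the floor), open modestly, and look.

Request:
{"name": "move_arm", "arguments": {
  "rows": "0 0 0 0 0 0;0 0 0 0 0 0;0 0 0 0 0 0;0 0 0 0 0 0",
  "jaw": -0.2
}}

```text
time: 10.1
position: [510.7, -115.7, 20.7]
eef_rot: [1.21, 1.21, -1.212]
contact_force: [0.2, 0.2, -0.7]
opening: 51.2
```

Request:
{"name": "move_arm", "arguments": {
  "rows": "-0.3 0 0 0 0 0;-0.6 0 0 0 0 0;-1 0 0 0 0 0;-1 0 0 0 0 0;-1 0 0 0 0 0"
}}

```text
time: 10.6
position: [512.0, -116.1, 122.2]
eef_rot: [1.21, 1.206, -1.21]
contact_force: [-0.2, -0.8, -0.3]
opening: 51.1
```

```bash
python3 - <<'E'
from h import *
w=grab("wrist","w11.png");s=w["state"];print(s["position"],s["opening"],s["time"],s["contact_force"],s["moment"],s["eef_rot"])
print(togo(s,[458,221,150],down(0)))
E
```

```text
[ 511.99 -116.13  122.2 ] 51.0908400751754 10.6 [-0.17 -0.79 -0.33] [-0.03 -0.   -0.03] [ 1.21  1.21 -1.21]
[-0.28 -0.55 -3.37 -0.    0.   -0.  ]
```

View pics/w11.png

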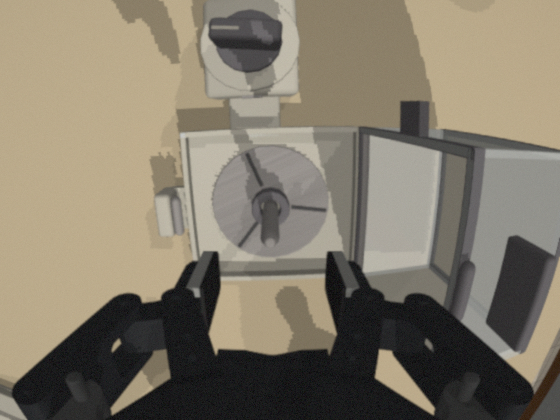

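```bash
python3 - <<'E'
from h import *
w=grab("wrist")
print(onz(w,271,239,86),disc(w,(511.3,-119)))
cv2.imwrite("pics/w11z.png",cv2.resize(w["frame"][130:270,190:350,::-1],None,fx=4,fy=4,interpolation=cv2.INTER_CUBIC))
E
```

```text
[ 510.61 -116.08   86.  ] (array([ 656.16, 3667.46]), np.float64(3725.688482504711), np.float64(1.0), 2)
```

View pics/w11z.png

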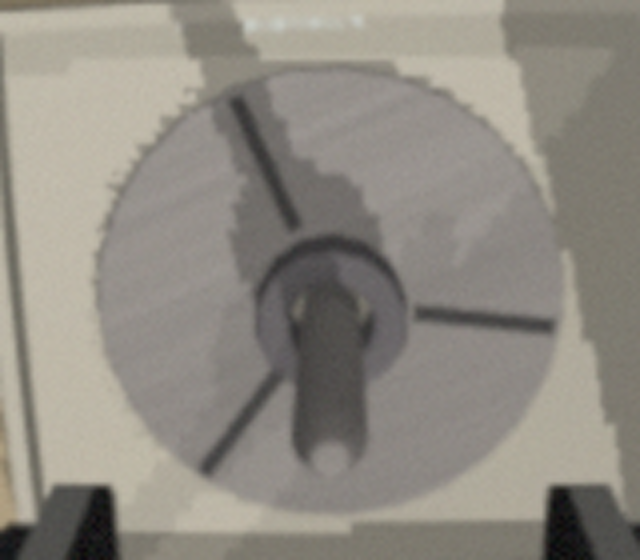

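Request:
{"name": "move_arm", "arguments": {
  "rows": "-0.2 0 -0.4 0 0 0;-0.3 -0.1 -0.9 0 0 0;-0.3 -0.2 -1 0 0 0;-0.3 -0.2 -1 0 0 0"
}}

```text
time: 11.1
position: [487.5, -13.5, 147.7]
eef_rot: [1.205, 1.217, -1.214]
contact_force: [-1.1, -0.5, -0.9]
opening: 51.1
```

Request:
{"name": "move_arm", "arguments": {
  "rows": "0 0 -0.4 0 0 0;0 -0.1 -0.9 0 0 0;0 -0.15 -1 0 0 0;0 -0.2 -1 0 0 0"
}}

```text
time: 11.5
position: [466.4, 86.8, 146.7]
eef_rot: [1.202, 1.219, -1.214]
contact_force: [0.4, -0.5, -0.7]
opening: 51.1
```

Request:
{"name": "move_arm", "arguments": {
  "rows": "0 0 -0.4 0 0 0;0 -0.1 -0.9 0 0 0;0 -0.15 -1 0 0 0;0 -0.15 -1 0 0 0;0 -0.15 -1 0 0 0"
}}

```text
time: 12.0
position: [451.3, 184.9, 146.4]
eef_rot: [1.201, 1.218, -1.215]
contact_force: [0.3, -0.4, 0.2]
opening: 51.5
```

```bash
python3 - <<'E'
from h import *
w=grab("wrist","w12.png");s=w["state"];print(s["position"],s["opening"],s["time"])
r=disc(w,(458,219));print(r)
print(togo(s,[*r[0],75],down(0)))
E
```

```text
[451.27 184.93 146.42] 51.49689140459856 12.0
(array([457.85, 218.81]), np.float64(35.638435967653976), np.float64(1.0), 120)
[ 0.71  0.07 -0.34  0.    0.    0.01]
```

View pics/w12.png

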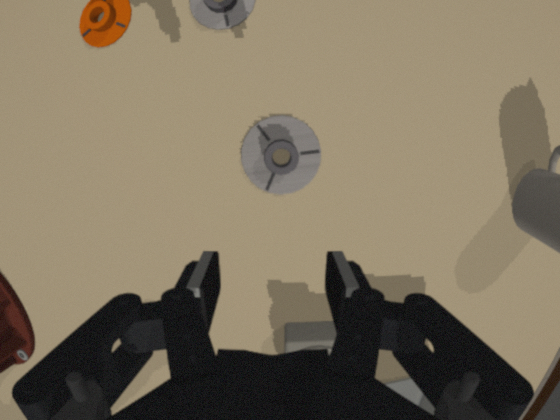

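Request:
{"name": "move_arm", "arguments": {
  "rows": "0.3 0.07 -0.2 0 0 0;0.6 0.07 -0.34 0 0 0.01;0.71 0.07 -0.34 0 0 0.01;0.71 0.07 -0.34 0 0 0.01;0.71 0.07 -0.34 0 0 0.01",
  "jaw": -0.3
}}

```text
time: 12.55
position: [458.3, 217.7, 76.0]
eef_rot: [1.207, 1.211, -1.211]
contact_force: [-0.5, -0.6, 0.9]
opening: 55.4
```

```bash
python3 - <<'E'
from h import *
w=grab("wrist","w13.png");s=w["state"];print(s["position"],s["opening"],s["time"])
r=disc(w,(458,219));print(r)
print(togo(s,[*r[0],9],down(0)))
E
```

```text
[458.33 217.72  76.01] 55.405022178098896 12.55
(array([457.87, 219.  ]), np.float64(35.64243937557197), np.float64(1.0), 120)
[ 0.67 -0.   -0.01  0.    0.    0.  ]
```

Request:
{"name": "move_arm", "arguments": {
  "rows": "0.25 0 -0.01 0 0 0;0.5 0 -0.01 0 0 0;0.62 0 -0.01 0 0 0;0.67 0 -0.01 0 0 0;0.67 0 -0.01 0 0 0;0.67 0 -0.01 0 0 0"
}}

```text
time: 13.2
position: [460.0, 219.3, 10.8]
eef_rot: [1.209, 1.209, -1.207]
contact_force: [-0.0, 0.2, 0.1]
opening: 55.5
```

```bash
python3 - <<'E'
from h import *
s=arm.observe();print(s["position"],s["contact_force"],s["eef_rot"])
print(togo(s,[457.9,219,8.5],down(0)))
E
```

```text
[459.95 219.31  10.83] [-0.02  0.22  0.06] [ 1.21  1.21 -1.21]
[ 0.02 -0.02  0.    0.   -0.   -0.  ]
```

Request:
{"name": "move_arm", "arguments": {
  "rows": "0 -0.02 0 0 0 0;0 -0.02 0 0 0 0;0 -0.02 0 0 0 0;0 -0.02 0 0 0 0;0 -0.02 0 0 0 0;0 -0.02 0 0 0 0;0 -0.02 0 0 0 0",
  "jaw": 1,
  "newtons": 40
}}

```text
time: 13.9
position: [458.8, 219.7, 12.3]
eef_rot: [1.21, 1.209, -1.206]
contact_force: [-1.7, -0.8, 6.0]
opening: 26.8
```

Request:
{"name": "move_arm", "arguments": {
  "rows": "-0.1 0 0 0 0 0;-0.5 0 0 0 0 0;-0.9 0 0 0 0 0;-1 0 0 0 0 0;-1 0 0 0 0 0"
}}

```text
time: 14.4
position: [460.7, 220.4, 115.3]
eef_rot: [1.214, 1.206, -1.2]
contact_force: [-0.1, -0.0, -1.1]
opening: 26.9
```

```bash
python3 - <<'E'
from h import *
w=grab("wrist","w14.png");s=w["state"];print(s["position"],s["opening"],s["time"],s["contact_force"],s["eef_rot"])
print(held(w,36))
print(togo(s,[511,-116,140],down(0)))
E
```

```text
[460.71 220.4  115.33] 26.919161158235635 14.4 [-0.1  -0.05 -1.12] [ 1.21  1.21 -1.2 ]
(array([12.6 ,  0.77,  1.85]), array([0.81, 0.54]), 139, np.float64(0.1280285871703981), np.float64(0.7262664807600245))
[-0.25  0.5   3.36  0.   -0.   -0.01]
```

View pics/w14.png

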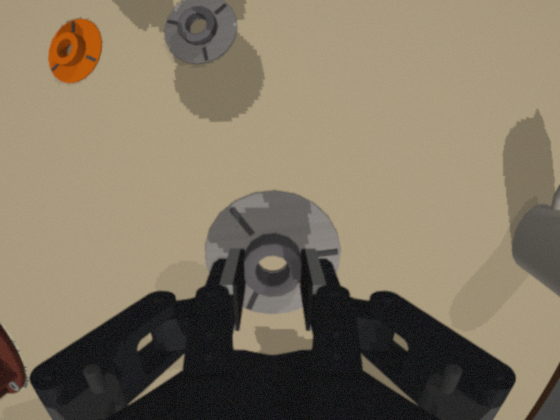

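Request:
{"name": "move_arm", "arguments": {
  "rows": "-0.2 0.1 0.4 0 0 0;-0.25 0.25 0.9 0 0 0;-0.25 0.25 1 0 0 -0.01;-0.25 0.25 1 0 0 -0.01"
}}

```text
time: 14.85
position: [482.8, 118.2, 136.1]
eef_rot: [1.208, 1.214, -1.216]
contact_force: [0.6, -0.1, -1.0]
opening: 26.8
```

Request:
{"name": "move_arm", "arguments": {
  "rows": "0 0.05 0.4 0 0 0;0 0.15 0.9 0 0 0;0 0.15 1 0 0 0;0 0.15 1 0 0 0"
}}

```text
time: 15.25
position: [496.5, 18.1, 134.4]
eef_rot: [1.209, 1.217, -1.219]
contact_force: [0.0, 0.9, 0.1]
opening: 27.0
```

Request:
{"name": "move_arm", "arguments": {
  "rows": "0 0.05 0.4 0 0 0;0 0.1 0.9 0 0 0;0 0.1 1 0 0 0;0 0.1 1 0 0 0"
}}

```text
time: 15.65
position: [505.6, -81.2, 133.2]
eef_rot: [1.211, 1.218, -1.221]
contact_force: [1.0, 0.4, 0.1]
opening: 26.6
```

```bash
python3 - <<'E'
from h import *
s=arm.observe();print(s["position"],s["opening"],s["time"],s["contact_force"],s["eef_rot"])
print(togo(s,[510.4,-117.3,117],down(0)))
E
```

```text
[505.58 -81.23 133.22] 26.584845362152958 15.65 [1.05 0.45 0.11] [ 1.21  1.22 -1.22]
[ 0.16  0.05  0.36 -0.01 -0.    0.02]
```

Request:
{"name": "move_arm", "arguments": {
  "rows": "0 0.05 0.2 0 0 0.01;0 0.05 0.36 -0.01 0 0.02;0.1 0.05 0.36 -0.01 0 0.02;0.16 0.05 0.36 -0.01 0 0.02;0.16 0.05 0.36 -0.01 0 0.02"
}}

```text
time: 16.15
position: [508.4, -114.6, 114.8]
eef_rot: [1.211, 1.216, -1.204]
contact_force: [-0.2, -0.3, -1.3]
opening: 27.0
```

```bash
python3 - <<'E'
from h import *
s=arm.observe();print(s["position"],s["opening"],s["time"],s["contact_force"],s["eef_rot"])
print(togo(s,[510.4,-117.3,95],down(0)))
E
```

```text
[ 508.44 -114.64  114.79] 26.977475214170195 16.15 [-0.17 -0.34 -1.26] [ 1.21  1.22 -1.2 ]
[ 0.2   0.02  0.03  0.   -0.01  0.  ]
```

Request:
{"name": "move_arm", "arguments": {
  "rows": "0.05 0.02 0.03 0 -0.01 0;0.1 0.02 0.03 0 -0.01 0;0.15 0.02 0.03 0 -0.01 0;0.2 0.02 0.03 0 -0.01 0;0.2 0.02 0.03 0 -0.01 0"
}}

```text
time: 16.65
position: [509.7, -117.3, 93.8]
eef_rot: [1.205, 1.212, -1.209]
contact_force: [0.1, 0.2, -1.4]
opening: 26.9
```

```bash
python3 - <<'E'
from h import *
w=grab("wrist");s=w["state"];print(s["position"],s["opening"],s["time"],s["contact_force"],s["eef_rot"])
cv2.imwrite("pics/w15y.png",cv2.resize(w["frame"][220:320,220:330,::-1],None,fx=6,fy=6,interpolation=cv2.INTER_CUBIC))
print(togo(s,[510.4,-117.3,75],down(0)))
E
```

```text
[ 509.68 -117.26   93.75] 26.905100839840784 16.65 [ 0.14  0.17 -1.39] [ 1.21  1.21 -1.21]
[0.19 0.01 0.   0.   0.   0.  ]
```

View pics/w15y.png

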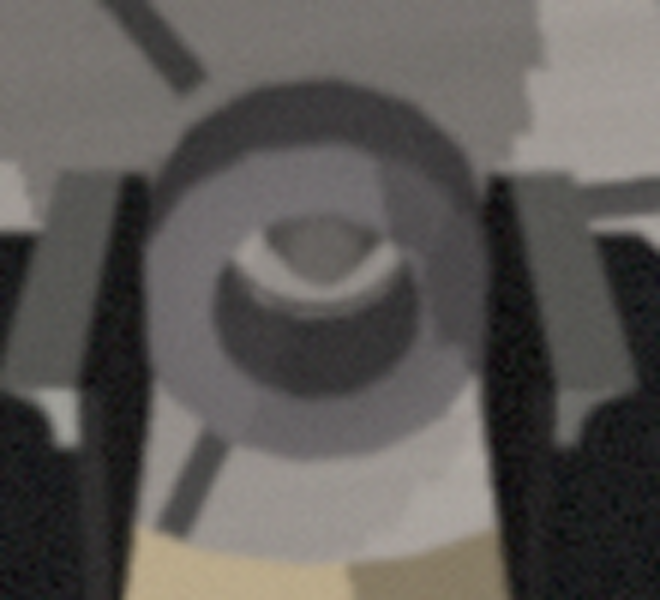

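Request:
{"name": "move_arm", "arguments": {
  "rows": "0.05 0.007 0 0 0 0;0.1 0.007 0 0 0 0;0.15 0.007 0 0 0 0;0.2 0.007 0 0 0 0;0.2 0.007 0 0 0 0"
}}

```text
time: 17.2
position: [509.8, -117.2, 73.1]
eef_rot: [1.205, 1.213, -1.21]
contact_force: [0.0, 0.5, -0.6]
opening: 26.9
```

```bash
python3 - <<'E'
from h import *
w=grab("wrist");s=w["state"];print(s["position"],s["opening"],s["time"],s["contact_force"],s["eef_rot"])
cv2.imwrite("pics/w16y.png",cv2.resize(w["frame"][220:320,220:330,::-1],None,fx=6,fy=6,interpolation=cv2.INTER_CUBIC))
print(togo(s,[510.4,-117.3,40],down(0)))
E
```

```text
[ 509.81 -117.16   73.11] 26.93766329487552 17.2 [ 0.03  0.46 -0.6 ] [ 1.2   1.21 -1.21]
[0.33 0.01 0.   0.   0.   0.  ]
```

View pics/w16y.png

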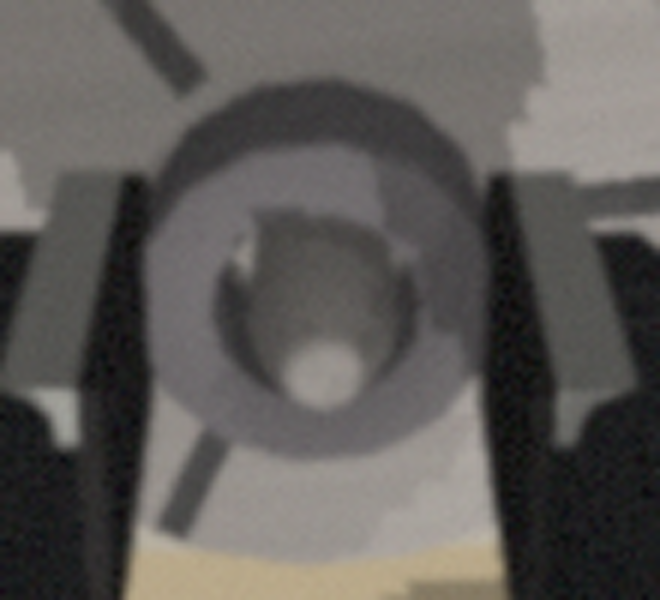

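Request:
{"name": "move_arm", "arguments": {
  "rows": "0.06 0.006 0 0 0 0;0.12 0.006 0 0 0 0;0.18 0.006 0 0 0 0;0.24 0.006 0 0 0 0;0.3 0.006 0 0 0 0;0.33 0.006 0 0 0 0;0.33 0.006 0 0 0 0"
}}

```text
time: 17.95
position: [510.1, -117.1, 39.8]
eef_rot: [1.205, 1.214, -1.21]
contact_force: [-0.1, -0.4, -0.7]
opening: 27.0
```

```bash
python3 - <<'E'
from h import *
s=arm.observe();print(s["position"],s["opening"],s["time"],s["contact_force"],s["eef_rot"])
E
```

```text
[ 510.09 -117.11   39.8 ] 27.045160129026115 17.95 [-0.15 -0.36 -0.69] [ 1.2   1.21 -1.21]
```

Release and retreat, then head for the small disc (seen last near (405,363)).

Request:
{"name": "move_arm", "arguments": {
  "rows": "0.01 0 0 0 0 0;0.01 0 0 0 0 0;0.01 0 0 0 0 0;0.01 0 0 0 0 0",
  "jaw": -0.2
}}

```text
time: 18.35
position: [510.3, -117.2, 39.1]
eef_rot: [1.205, 1.213, -1.21]
contact_force: [1.3, 0.2, 0.1]
opening: 51.3
```

Request:
{"name": "move_arm", "arguments": {
  "rows": "-0.3 0 0 0 0 0;-0.6 0 0 0 0 0;-0.95 0 0 0 0 0;-0.95 0 0 0 0 0;-0.95 0 0 0 0 0"
}}

```text
time: 18.85
position: [511.6, -117.5, 135.4]
eef_rot: [1.205, 1.21, -1.208]
contact_force: [-0.6, -0.1, -0.8]
opening: 51.4
```

```bash
python3 - <<'E'
from h import *
w=grab("wrist");s=w["state"];print(s["position"],s["opening"],s["time"],s["contact_force"],s["moment"],s["eef_rot"])
print(togo(s,[405,345,150],down(0)))
cv2.imwrite("pics/w17z.png",cv2.resize(w["frame"][100:300,170:370,::-1],None,fx=3,fy=3,interpolation=cv2.INTER_CUBIC))
E
```

```text
[ 511.6  -117.5   135.42] 51.364902334389456 18.85 [-0.63 -0.15 -0.82] [-0.01  0.02 -0.04] [ 1.21  1.21 -1.21]
[-0.15 -1.05 -4.63  0.    0.    0.  ]
```

View pics/w17z.png

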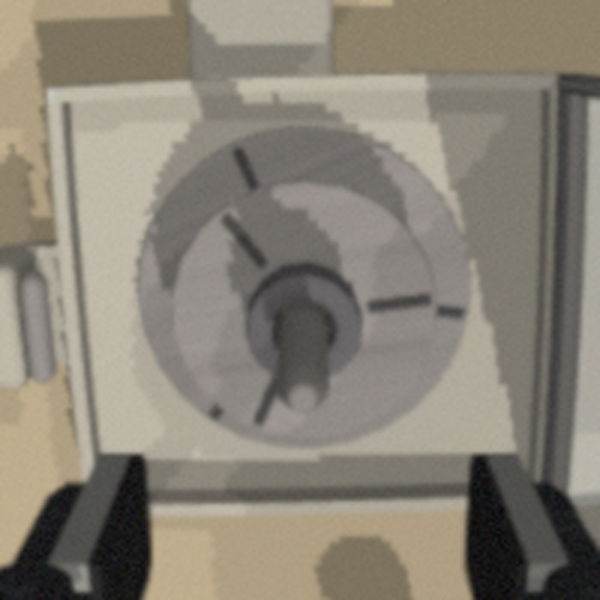

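Request:
{"name": "move_arm", "arguments": {
  "rows": "0 0 -0.4 0 0 0;0 -0.1 -0.9 0 0 0;0 -0.2 -1 0 0 0;0 -0.2 -1 0 0 0"
}}

```text
time: 19.3
position: [487.0, -15.2, 131.6]
eef_rot: [1.2, 1.22, -1.211]
contact_force: [-0.1, -0.9, -0.3]
opening: 51.2
```

Request:
{"name": "move_arm", "arguments": {
  "rows": "0 0 -0.4 0 0 0;0 -0.1 -0.9 0 0 0;0 -0.2 -1 0 0 0;0 -0.25 -1 0 0 0"
}}

```text
time: 19.7
position: [460.3, 84.9, 130.9]
eef_rot: [1.197, 1.222, -1.211]
contact_force: [-0.1, -0.6, 0.0]
opening: 51.5
```

Request:
{"name": "move_arm", "arguments": {
  "rows": "0 0 -0.4 0 0 0;0 -0.1 -0.9 0 0 0;0 -0.2 -1 0 0 0;0 -0.25 -1 0 0 0"
}}

```text
time: 20.1
position: [433.9, 184.2, 130.7]
eef_rot: [1.195, 1.222, -1.211]
contact_force: [-0.4, 0.2, -1.4]
opening: 51.5
```

Request:
{"name": "move_arm", "arguments": {
  "rows": "0 0 -0.4 0 0 0;0 -0.1 -0.9 0 0 0;0 -0.2 -1 0 0 0;0 -0.25 -1 0 0 0;0 -0.25 -1 0 0 0"
}}

```text
time: 20.6
position: [407.3, 281.9, 130.3]
eef_rot: [1.193, 1.221, -1.213]
contact_force: [0.3, -0.6, 0.5]
opening: 51.2
```

```bash
python3 - <<'E'
from h import *
w=grab("wrist","w18.png");s=w["state"];print(s["position"],s["opening"],s["time"])
r=disc(w,(405,363));print(r)
print(togo(s,[*r[0],75],down(0)))
E
```

```text
[407.32 281.89 130.27] 51.234710657663065 20.6
(array([405.05, 362.66]), np.float64(29.701502082903342), np.float64(1.0), 120)
[ 0.55 -0.01 -0.81  0.01  0.    0.02]
```

View pics/w18.png

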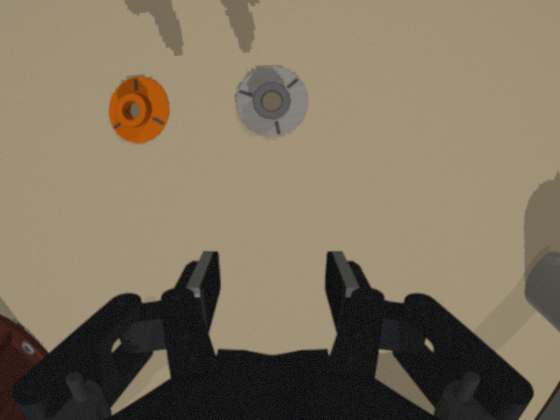

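Request:
{"name": "move_arm", "arguments": {
  "rows": "0.1 -0.01 -0.4 0 0 0;0.4 -0.01 -0.8 0 0 0.01;0.55 -0.01 -0.81 0 0 0.02;0.55 -0.01 -0.81 0 0 0.02;0.55 -0.01 -0.81 0 0 0.02",
  "jaw": -0.3
}}

```text
time: 21.15
position: [405.8, 361.2, 75.0]
eef_rot: [1.202, 1.208, -1.204]
contact_force: [-0.2, -0.2, 0.5]
opening: 55.8
```

```bash
python3 - <<'E'
from h import *
w=grab("wrist","w19.png");s=w["state"];print(s["position"],s["opening"],s["time"])
r=disc(w,(405,362.7));print(r)
print(togo(s,[*r[0],9],down(0)))
E
```

```text
[405.77 361.15  75.03] 55.83558899918193 21.15
(array([405.01, 363.13]), np.float64(29.681327641584957), np.float64(1.0), 120)
[ 0.66 -0.01 -0.02  0.01  0.01 -0.  ]
```

Request:
{"name": "move_arm", "arguments": {
  "rows": "0.25 -0.02 -0.02 0.01 0 0;0.5 -0.02 -0.02 0.01 0.01 0;0.62 -0.02 -0.02 0.01 0.01 0;0.66 -0.02 -0.02 0.01 0.01 0;0.66 -0.02 -0.02 0.01 0.01 0;0.66 -0.02 -0.02 0.01 0.01 0"
}}

```text
time: 21.8
position: [405.8, 364.0, 11.2]
eef_rot: [1.217, 1.209, -1.202]
contact_force: [0.2, 0.3, 0.2]
opening: 55.5
```

```bash
python3 - <<'E'
from h import *
s=arm.observe();print(s["position"],s["contact_force"],s["eef_rot"])
print(togo(s,[405,363,9],down(0)))
E
```

```text
[405.84 363.95  11.22] [0.19 0.32 0.2 ] [ 1.22  1.21 -1.2 ]
[ 0.02 -0.01  0.01 -0.   -0.01 -0.01]
```

Request:
{"name": "move_arm", "arguments": {
  "rows": "0 -0.01 0.01 0 -0.01 -0.01;0 -0.01 0.01 0 -0.01 -0.01;0 -0.01 0.01 0 -0.01 -0.01;0 -0.01 0.01 0 -0.01 -0.01;0 -0.01 0.01 0 -0.01 -0.01;0 -0.01 0.01 0 -0.01 -0.01;0 -0.01 0.01 0 -0.01 -0.01",
  "jaw": 1,
  "newtons": 40
}}

```text
time: 22.5
position: [406.0, 363.8, 13.0]
eef_rot: [1.209, 1.209, -1.209]
contact_force: [-0.7, -0.5, 5.0]
opening: 27.1
```

Request:
{"name": "move_arm", "arguments": {
  "rows": "-0.1 0 0 0 0 0;-0.5 0 0 0 0 0;-0.9 0 0 0 0 0;-1 0 0 0 0 0;-1 0 0 0 0 0"
}}

```text
time: 23.0
position: [407.9, 365.3, 116.3]
eef_rot: [1.214, 1.208, -1.203]
contact_force: [-0.3, 0.1, -1.2]
opening: 26.8
```

```bash
python3 - <<'E'
from h import *
w=grab("wrist","w20.png");s=w["state"];print(s["position"],s["opening"],s["time"],s["contact_force"],s["eef_rot"])
print(held(w,30))
print(togo(s,[511,-116,140],down(0)))
E
```

```text
[407.93 365.31 116.34] 26.755329304578723 23.0 [-0.35  0.06 -1.19] [ 1.21  1.21 -1.2 ]
(array([13.36,  0.82,  1.81]), array([0.84, 0.12]), 132, np.float64(0.11840984510848429), np.float64(0.690634721204475))
[-0.25  1.03  4.81  0.   -0.   -0.01]
```

View pics/w20.png

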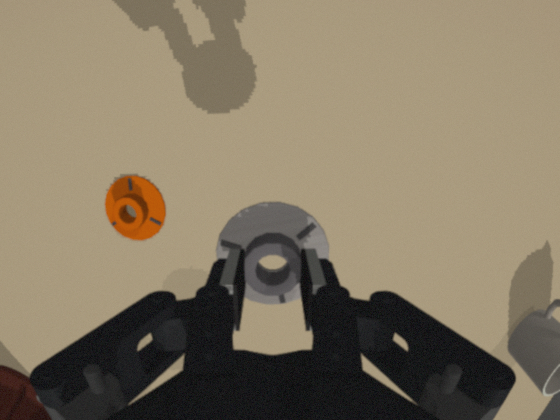

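Request:
{"name": "move_arm", "arguments": {
  "rows": "-0.1 0.1 0.4 0 0 0;-0.2 0.2 0.9 0 0 0;-0.2 0.2 1 0 0 -0.01;-0.2 0.2 1 0 0 -0.01"
}}

```text
time: 23.45
position: [425.3, 262.2, 132.0]
eef_rot: [1.207, 1.214, -1.219]
contact_force: [-0.3, -0.8, -0.6]
opening: 26.9
```

Request:
{"name": "move_arm", "arguments": {
  "rows": "0 0.1 0.4 0 0 0;0 0.2 0.9 0 0 0;0 0.2 1 0 0 0;0 0.2 1 0 0 0"
}}

```text
time: 23.85
position: [444.1, 161.7, 130.6]
eef_rot: [1.208, 1.215, -1.222]
contact_force: [-0.1, 0.3, -0.8]
opening: 26.7
```

Request:
{"name": "move_arm", "arguments": {
  "rows": "0 0.1 0.4 0 0 0;0 0.2 0.9 0 0 0;0 0.25 1 0 0 0;0 0.25 1 0 0 0"
}}

```text
time: 24.25
position: [469.0, 62.0, 129.9]
eef_rot: [1.21, 1.215, -1.224]
contact_force: [0.7, 1.0, 0.3]
opening: 27.2
```

Request:
{"name": "move_arm", "arguments": {
  "rows": "0 0.1 0.4 0 0 0;0 0.2 0.9 0 0 0;0 0.25 1 0 0 0;0 0.25 1 0 0 0"
}}

```text
time: 24.65
position: [494.0, -37.4, 129.4]
eef_rot: [1.211, 1.216, -1.224]
contact_force: [-0.3, -0.0, -0.3]
opening: 26.7
```

```bash
python3 - <<'E'
from h import *
s=arm.observe();print(s["position"],s["opening"],s["time"],s["contact_force"],s["eef_rot"])
print(togo(s,[510.2,-117.2,125],down(0)))
E
```

```text
[494.02 -37.43 129.39] 26.658531038104403 24.65 [-0.32 -0.04 -0.25] [ 1.21  1.22 -1.22]
[ 0.04  0.17  0.8  -0.01 -0.    0.02]
```

Request:
{"name": "move_arm", "arguments": {
  "rows": "0 0.1 0.4 0 0 0.01;0 0.17 0.75 -0.01 0 0.02;0.04 0.17 0.8 -0.01 0 0.02;0.08 0.17 0.8 -0.01 0 0.02;0.08 0.17 0.8 -0.01 0 0.02"
}}

```text
time: 25.15
position: [508.9, -114.8, 119.6]
eef_rot: [1.212, 1.213, -1.207]
contact_force: [-0.6, 0.7, -0.1]
opening: 27.1
```

```bash
python3 - <<'E'
from h import *
s=arm.observe();print(s["position"],s["opening"],s["time"],s["contact_force"],s["eef_rot"])
print(togo(s,[510.2,-117.2,95],down(0)))
E
```

```text
[ 508.91 -114.85  119.58] 27.11765306597006 25.15 [-0.56  0.75 -0.06] [ 1.21  1.21 -1.21]
[ 0.25  0.01  0.02  0.   -0.01 -0.  ]
```

Request:
{"name": "move_arm", "arguments": {
  "rows": "0.05 0.02 0.03 0 -0.01 0;0.1 0.02 0.03 0 -0.01 0;0.15 0.02 0.03 0 -0.01 0;0.2 0.02 0.03 0 -0.01 0;0.25 0.02 0.03 0 -0.01 0;0.25 0.02 0.03 0 -0.01 0"
}}

```text
time: 25.75
position: [510.1, -117.5, 93.5]
eef_rot: [1.206, 1.209, -1.211]
contact_force: [-0.4, 0.5, -0.7]
opening: 27.3
```

```bash
python3 - <<'E'
from h import *
w=grab("wrist");s=w["state"];print(s["position"],s["opening"],s["time"],s["contact_force"],s["eef_rot"])
cv2.imwrite("pics/w21y.png",cv2.resize(w["frame"][220:320,220:330,::-1],None,fx=6,fy=6,interpolation=cv2.INTER_CUBIC))
print(togo(s,[510.4,-117.3,60],down(0)))
E
```

```text
[ 510.12 -117.46   93.47] 27.344180041575136 25.75 [-0.4   0.54 -0.67] [ 1.21  1.21 -1.21]
[ 0.33  0.   -0.    0.    0.    0.  ]
```

View pics/w21y.png

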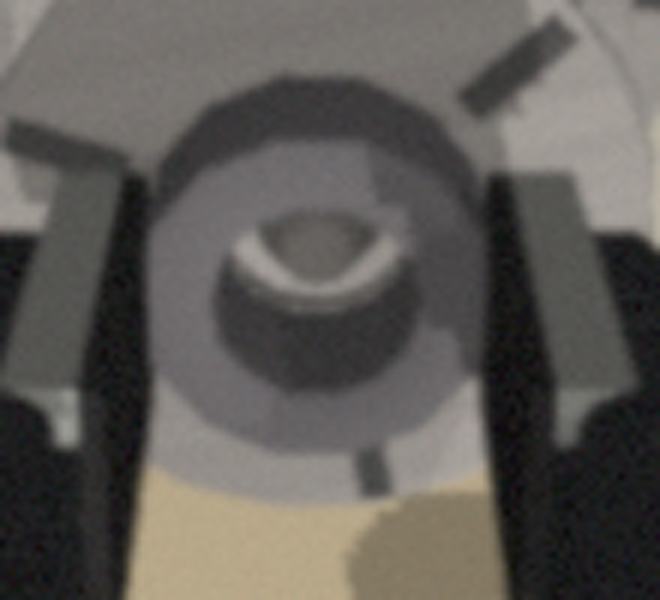

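Aligned; final level: underside at 44, TCP about 58.5.

Request:
{"name": "move_arm", "arguments": {
  "rows": "0.05 0 0 0 0 0;0.1 0 0 0 0 0;0.15 0 0 0 0 0;0.2 0 0 0 0 0;0.25 0 0 0 0 0;0.3 0 0 0 0 0;0.35 0 0 0 0 0;0.35 0 0 0 0 0"
}}

```text
time: 26.6
position: [509.7, -117.5, 58.0]
eef_rot: [1.206, 1.21, -1.212]
contact_force: [1.3, -0.2, -0.6]
opening: 27.1
```

```bash
python3 - <<'E'
from h import *
s=arm.observe();print(s["position"],s["opening"],s["time"],s["contact_force"],s["moment"],s["eef_rot"])
E
```

```text
[ 509.69 -117.49   57.97] 27.14928795620075 26.6 [ 1.28 -0.24 -0.58] [ 0.03  0.04 -0.03] [ 1.21  1.21 -1.21]
```

Request:
{"name": "move_arm", "arguments": {
  "rows": "0.005 0.003 0 0 0 0;0.005 0.003 0 0 0 0;0.005 0.003 0 0 0 0;0.005 0.003 0 0 0 0",
  "jaw": -0.2
}}

```text
time: 27.0
position: [510.3, -117.6, 57.8]
eef_rot: [1.206, 1.209, -1.212]
contact_force: [0.5, -0.6, 0.5]
opening: 51.4
```

Request:
{"name": "move_arm", "arguments": {
  "rows": "-0.3 0 0 0 0 0;-0.6 0 0 0 0 0;-0.95 0 0 0 0 0;-0.95 0 0 0 0 0;-0.95 0 0 0 0 0"
}}

```text
time: 27.5
position: [511.4, -117.7, 154.2]
eef_rot: [1.207, 1.206, -1.21]
contact_force: [0.2, -0.3, -0.1]
opening: 51.1
```

```bash
python3 - <<'E'
from h import *
w=grab("wrist","w22.png");s=w["state"];print(s["position"],s["opening"],s["time"],s["contact_force"],s["joints"])
b=grab("side","d22.png");a=grab("scene","s22.png")
cv2.imwrite("pics/w22z.png",cv2.resize(w["frame"][40:340,100:500,::-1],None,fx=2,fy=2,interpolation=cv2.INTER_CUBIC))
E
```

```text
[ 511.4  -117.65  154.24] 51.11735108215782 27.5 [ 0.22 -0.25 -0.12] [-0.36  0.08  1.92 -0.    1.14 -0.36]
```

View pics/w22z.png

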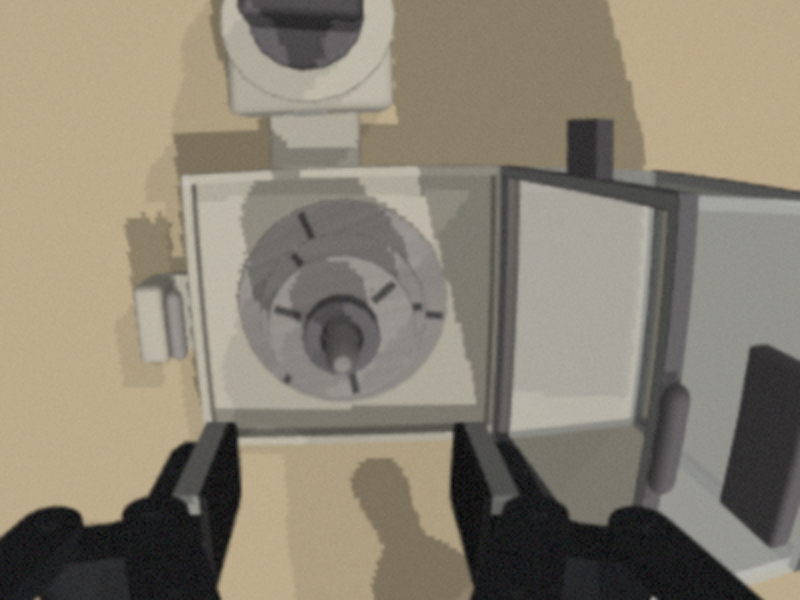

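View pics/d22.png

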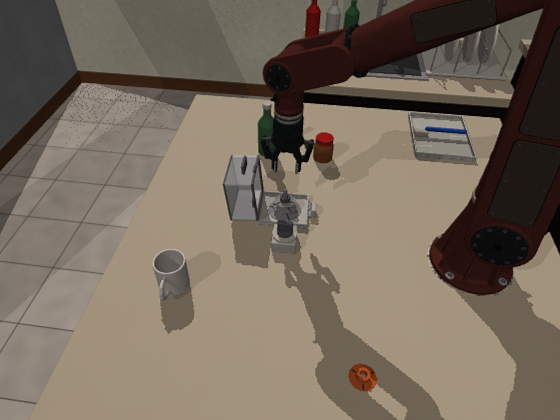

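View pics/s22.png

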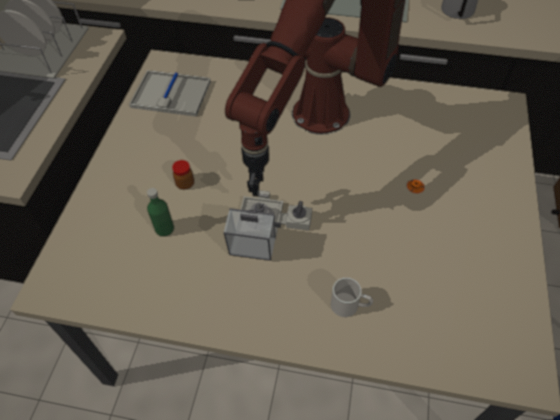

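```bash
python3 - <<'E'
from h import *
w=grab("wrist")
f=lambda x,y,z:print(x,y,onz(w,(x+.5)/2-.5+100,(y+.5)/2-.5+40,z))
for p in((750,348),(798,372),(782,545),(724,498)): f(*p,182);f(*p,154)
a=grab("scene")
# tab end corners in scene earlier crop cs2 (7x, 215,180): (180,245),(300,262)
g=lambda x,y,z:print("scene",onz(a,(x+.5)/7-.5+215,(y+.5)/7-.5+180,z))
g(180,240,182);g(300,258,182);g(180,282,154);g(298,296,154)
def path(th,H=np.array([581.3,18]),cl=4):
    u=np.array([-np.cos(th),np.sin(th)]);n=np.array([np.sin(th),np.cos(th)])
    return H+(136+11*max(0,np.cos(th))+cl)*u+(36+11*np.sin(th))*n
for t in np.arange(1.7,-.01,-.1): print(round(t,2),path(t))
E
```

```text
750 348 [593.33 -80.85 182.  ]
750 348 [614.31 -90.04 154.  ]
798 372 [608.47 -86.45 182.  ]
798 372 [633.3  -97.06 154.  ]
782 545 [ 618.97 -132.72  182.  ]
782 545 [ 646.47 -155.06  154.  ]
724 498 [ 595.4  -116.39  182.  ]
724 498 [ 616.92 -134.59  154.  ]
scene [ 629.25 -137.62  182.  ]
scene [629.04 -89.12 182.  ]
scene [ 630.1  -139.56  154.  ]
scene [628.06 -91.53 154.  ]
1.7 [645.86 150.79]
1.6 [632.36 156.57]
1.5 [618.2  161.75]
1.4 [603.35 165.77]
1.3 [587.96 168.2 ]
1.2 [572.23 168.96]
1.1 [556.35 167.99]
1.0 [540.53 165.26]
0.9 [524.97 160.76]
0.8 [509.91 154.51]
0.7 [495.54 146.56]
0.6 [482.09 137.01]
0.5 [469.75 125.97]
0.4 [458.71 113.57]
0.3 [449.11  99.98]
0.2 [441.11  85.38]
0.1 [434.81  69.98]
-0.0 [430.3  54. ]
```

Request:
{"name": "move_arm", "arguments": {
  "rows": "-0.3 0 0 0 0 0;-0.6 0 0 -0.19 0 0;-0.65 0 0 -0.38 0 0;-0.65 0 0 -0.57 0 0;-0.65 0 0 -0.76 0 0;-0.65 0 0 -0.95 0 0;-0.65 0 0 -1 0 0",
  "jaw": 1
}}

```text
time: 28.45
position: [508.9, -116.6, 214.8]
eef_rot: [0.609, 1.49, -0.614]
contact_force: [-0.1, -0.1, -0.4]
opening: 0.1
```

Request:
{"name": "move_arm", "arguments": {
  "rows": "0 0 0 -0.19 0 0;0 0 0 -0.38 0 0;0 0 0 -0.57 0 0;0 0 0 -0.76 0 0;0 0 0 -0.95 0 0;0 0 0 -1 0 0;0 0 0 -1 0 0"
}}

```text
time: 29.15
position: [508.4, -116.4, 213.6]
eef_rot: [-0.003, 1.58, 0.003]
contact_force: [0.9, -0.8, -0.0]
opening: -0.1
```

```bash
python3 - <<'E'
from h import *
s=arm.observe();print(s["position"],s["opening"],s["time"],s["contact_force"],s["joints"])
print(togo(s,[660,-114,225],down(np.pi/2)))
E
```

```text
[ 508.35 -116.36  213.62] -0.05454382186981896 29.15 [ 0.89 -0.83 -0.04] [-0.36  0.02  1.87 -0.    1.27 -1.93]
[-0.13  0.02  1.52  0.   -0.01 -0.  ]
```

Request:
{"name": "move_arm", "arguments": {
  "rows": "-0.13 0.02 0.2 0 0 0;-0.13 0.02 0.6 0 -0.01 0;-0.13 0.02 1 0 -0.01 0;-0.13 0.02 1 0 -0.01 0"
}}

```text
time: 29.55
position: [611.6, -114.0, 223.8]
eef_rot: [-0.002, 1.572, 0.003]
contact_force: [0.0, 0.1, -0.5]
opening: -0.1
```

Request:
{"name": "move_arm", "arguments": {
  "rows": "0 0 0.3 0 0 0;0 0 0.54 0 0 0;0 0 0.54 0 0 0;0 0 0.54 0 0 0"
}}

```text
time: 29.95
position: [664.6, -113.7, 222.7]
eef_rot: [-0.001, 1.575, 0.003]
contact_force: [0.0, 1.0, -0.1]
opening: -0.2
```

```bash
python3 - <<'E'
from h import *
w=grab("wrist","w23.png");s=w["state"];print(s["position"],s["opening"],s["time"],s["contact_force"],s["joints"])
print(togo(s,[660,-114,164],down(np.pi/2)))
E
```

```text
[ 664.58 -113.68  222.75] -0.1659089533676505 29.95 [ 0.03  0.96 -0.09] [-0.27  0.33  1.49  0.    1.33 -1.85]
[ 0.59 -0.   -0.04  0.   -0.01 -0.  ]
```

View pics/w23.png

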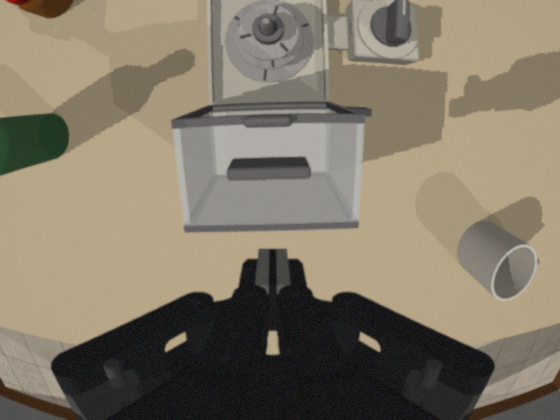

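```bash
python3 - <<'E'
from h import *
w=grab("wrist")
for u,v in((269,157),(269,162),(269,168),(269,178),(228,178),(310,176)): print(v,onz(w,u,v,182),onz(w,u,v,154))
print("edges",onz(w,270,228,150),onz(w,270,118,154))
cv2.imwrite("pics/w23z.png",cv2.resize(w["frame"][95:265,165:385,::-1],None,fx=3.5,fy=3.5,interpolation=cv2.INTER_CUBIC))
E
```

```text
157 [ 617.71 -116.34  182.  ] [ 621.56 -116.56  154.  ]
162 [ 620.58 -116.34  182.  ] [ 624.87 -116.55  154.  ]
168 [ 624.04 -116.33  182.  ] [ 628.86 -116.55  154.  ]
178 [ 629.85 -116.33  182.  ] [ 635.56 -116.54  154.  ]
178 [ 629.81 -139.94  182.  ] [ 635.52 -143.78  154.  ]
176 [628.54 -92.8  182.  ] [634.05 -89.4  154.  ]
edges [ 672.15 -115.86  150.  ] [ 596.12 -115.96  154.  ]
```

View pics/w23z.png

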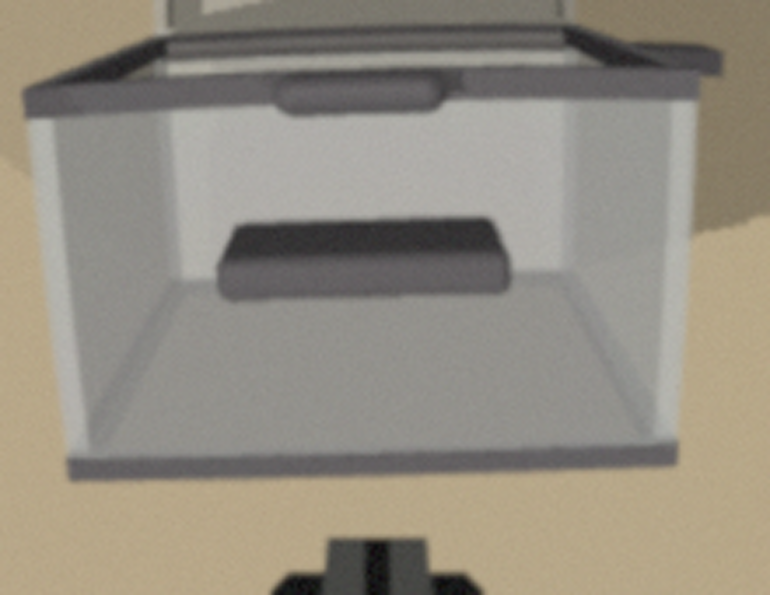

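Request:
{"name": "move_arm", "arguments": {
  "rows": "0.2 -0.02 -0.05 0 0 0;0.4 -0.02 -0.05 0 -0.01 0;0.57 -0.02 -0.05 0 -0.01 0;0.57 -0.02 -0.05 0 -0.01 0;0.57 -0.02 -0.05 0 -0.01 0"
}}

```text
time: 30.55
position: [658.6, -115.7, 166.2]
eef_rot: [-0.001, 1.567, 0.003]
contact_force: [0.1, -0.4, 0.3]
opening: 0.3
```

```bash
python3 - <<'E'
from h import *
w=grab("wrist","w24.png");s=w["state"];print(s["position"],s["time"],s["contact_force"],s["eef_rot"])
E
```

```text
[ 658.6  -115.66  166.19] 30.55 [ 0.11 -0.38  0.34] [-0.    1.57  0.  ]
```

View pics/w24.png

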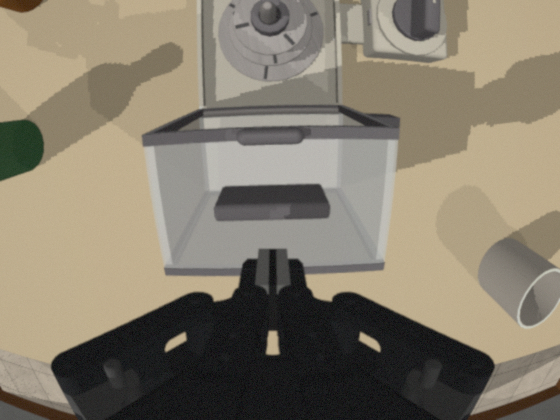

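Request:
{"name": "move_arm", "arguments": {
  "rows": "0.01 0 -0.1 0 0 0;0.02 0 -0.19 0 0 0;0.02 0 -0.27 0 0 0;0.02 0 -0.34 0 0 0;0 0 -0.42 0 0 0;-0.02 0 -0.5 0 0 0;-0.03 0 -0.58 0 0 0;-0.05 0 -0.66 0 0 0;-0.05 0 -0.74 0 0 0;-0.06 0 -0.82 0 0 0;-0.06 0 -0.87 0 0 0;-0.06 0 -0.87 0 0 0"
}}

```text
time: 31.8
position: [571.2, -115.8, 172.5]
eef_rot: [-0.001, 1.567, 0.003]
contact_force: [-0.6, -0.4, 0.6]
opening: -0.0
```

```bash
python3 - <<'E'
from h import *
w=grab("wrist","w25.png");s=w["state"];print(s["position"],s["time"],s["contact_force"],s["eef_rot"])
b=grab("side","d25.png")
E
```

```text
[ 571.17 -115.82  172.48] 31.8 [-0.59 -0.39  0.62] [-0.    1.57  0.  ]
```

View pics/w25.png

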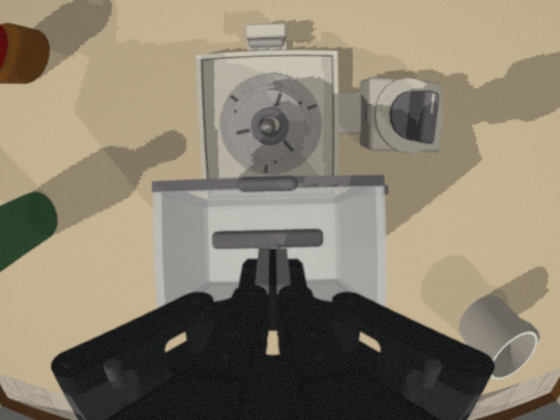

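View pics/d25.png

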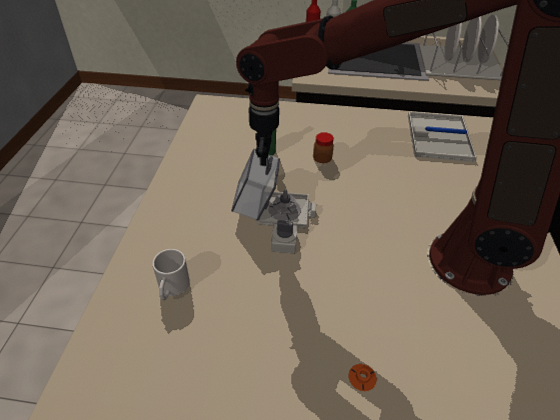

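Request:
{"name": "move_arm", "arguments": {
  "rows": "0 0 -0.08 0 0 0;0.01 0 -0.16 0 0 0;0.03 0 -0.24 0 0 0;0.05 0 -0.32 0 0 0;0.07 0 -0.4 0 0 0;0.1 0 -0.48 0 0 0;0.13 0 -0.56 0 0 0;0.16 0 -0.63 0 0 0;0.2 0 -0.71 0 0 0;0.24 0 -0.78 0 0 0;0.29 0 -0.85 0 0 0;0.34 0 -0.91 0 0 0;0.34 0 -0.91 0 0 0"
}}

```text
time: 33.2
position: [478.9, -115.7, 136.8]
eef_rot: [-0.0, 1.57, 0.004]
contact_force: [-0.2, 0.5, -0.3]
opening: -0.1
```

```bash
python3 - <<'E'
from h import *
w=grab("wrist","w26.png");s=w["state"];print(s["position"],s["time"],s["contact_force"],s["eef_rot"],s["joints"])
b=grab("side","d26.png")
cv2.imwrite("pics/d26z.png",cv2.resize(b["frame"][100:270,190:360,::-1],None,fx=3.5,fy=3.5,interpolation=cv2.INTER_CUBIC))
E
```

```text
[ 478.95 -115.72  136.76] 33.2 [-0.22  0.46 -0.25] [-0.    1.57  0.  ] [-0.38  0.04  2.    0.    1.1  -1.96]
```

View pics/w26.png

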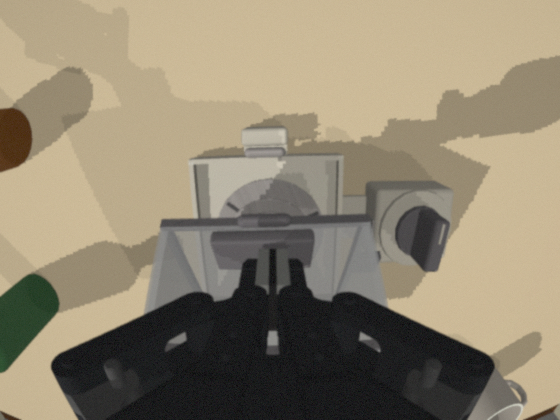

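View pics/d26z.png

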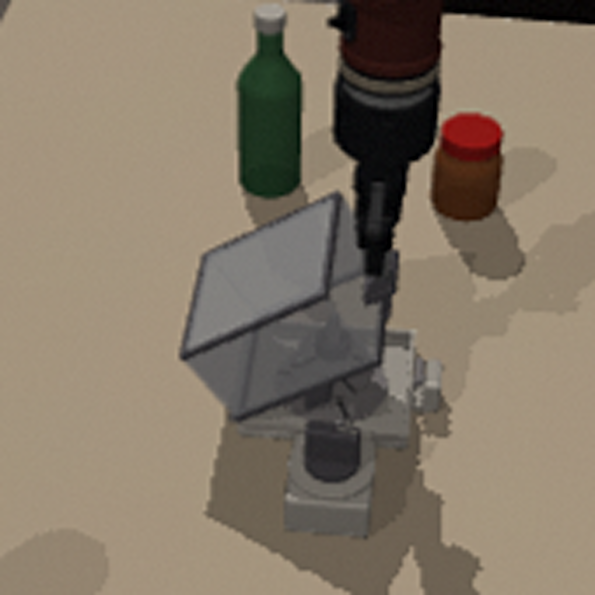

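Request:
{"name": "move_arm", "arguments": {
  "rows": "0.04 0 -0.06 0 0 0;0.1 0 -0.12 0 0 0;0.16 0 -0.18 0 0 0;0.22 0 -0.23 0 0 0;0.29 0 -0.28 0 0 0;0.36 0 -0.33 0 0 0;0.43 0 -0.37 0 0 0;0.51 0 -0.41 0 0 0;0.58 0 -0.44 0 0 0;0.58 0 -0.44 0 0 0"
}}

```text
time: 34.3
position: [434.6, -115.2, 77.9]
eef_rot: [0.001, 1.571, 0.004]
contact_force: [0.4, 0.1, 0.2]
opening: 0.0
```

```bash
python3 - <<'E'
from h import *
w=grab("wrist","w27.png");s=w["state"];print(s["position"],s["time"],s["contact_force"],s["eef_rot"],s["joints"])
b=grab("side","d27.png")
cv2.imwrite("pics/d27z.png",cv2.resize(b["frame"][100:270,190:360,::-1],None,fx=3.5,fy=3.5,interpolation=cv2.INTER_CUBIC))
E
```

```text
[ 434.63 -115.25   77.88] 34.3 [0.43 0.11 0.23] [0.   1.57 0.  ] [-0.42  0.04  2.13  0.    0.97 -1.99]
```

View pics/w27.png

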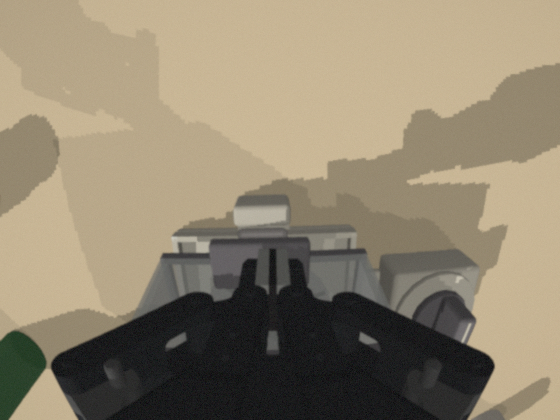

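View pics/d27z.png

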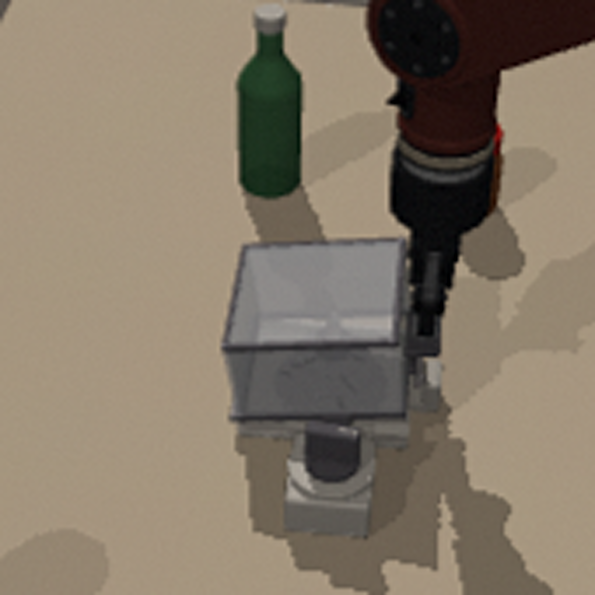

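Request:
{"name": "move_arm", "arguments": {
  "rows": "0.05 0 -0.02 0 0 0;0.09 0 -0.03 0 0 0;0.12 0 -0.04 0 0 0;0.12 0 -0.04 0 0 0"
}}

```text
time: 34.8
position: [432.1, -115.8, 67.0]
eef_rot: [-0.0, 1.569, 0.004]
contact_force: [0.5, -0.6, 1.0]
opening: 0.2
```

Request:
{"name": "move_arm", "arguments": {
  "rows": "0.03 0 -0.01 0 0 0;0.06 0 -0.01 0 0 0;0.06 0 -0.01 0 0 0"
}}

```text
time: 35.1
position: [430.6, -115.8, 60.6]
eef_rot: [-0.0, 1.57, 0.004]
contact_force: [-0.3, 0.1, 1.0]
opening: -0.2
```

Request:
{"name": "move_arm", "arguments": {
  "rows": "0.03 0 0 0 0 0;0.05 0 0 0 0 0;0.05 0 0 0 0 0"
}}

```text
time: 35.4
position: [430.3, -115.4, 55.0]
eef_rot: [0.0, 1.57, 0.004]
contact_force: [0.3, -0.2, 0.1]
opening: -0.1
```

Request:
{"name": "move_arm", "arguments": {
  "rows": "0.02 0 0 0 0 0;0.04 0 0 0 0 0;0.04 0 0 0 0 0"
}}

```text
time: 35.7
position: [430.6, -115.6, 53.7]
eef_rot: [-0.0, 1.572, 0.005]
contact_force: [-9.6, 3.3, 21.5]
opening: 0.0
```

Request:
{"name": "move_arm", "arguments": {
  "rows": "-0.1 0 -0.02 0 0 0;-0.4 0 -0.1 0 0 0;-0.8 0 -0.1 0 0 0;-0.95 0 -0.1 0 0 0;-0.95 0 -0.1 0 0 0"
}}

```text
time: 36.2
position: [423.2, -117.0, 151.7]
eef_rot: [-0.002, 1.566, 0.003]
contact_force: [-0.2, -0.2, 0.1]
opening: 0.3
```

```bash
python3 - <<'E'
from h import *
w=grab("wrist","w28.png");s=w["state"];print(s["position"],s["time"],s["contact_force"],s["eef_rot"],s["joints"])
b=grab("side","d28.png")
cv2.imwrite("pics/d28z.png",cv2.resize(b["frame"][140:270,210:340,::-1],None,fx=4.5,fy=4.5,interpolation=cv2.INTER_CUBIC))
print(togo(s,[498,4,140],down(np.pi/2)))
E
```

```text
[ 423.2  -117.02  151.75] 36.2 [-0.23 -0.18  0.13] [-0.    1.57  0.  ] [-0.43 -0.11  2.11  0.    1.13 -2.01]
[ 0.12  1.21  0.75  0.    0.01 -0.  ]
```

View pics/w28.png

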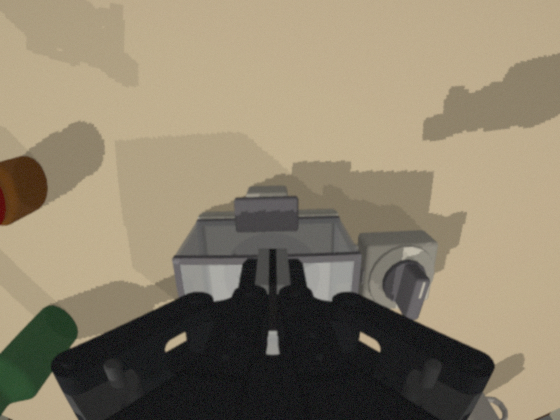

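View pics/d28z.png

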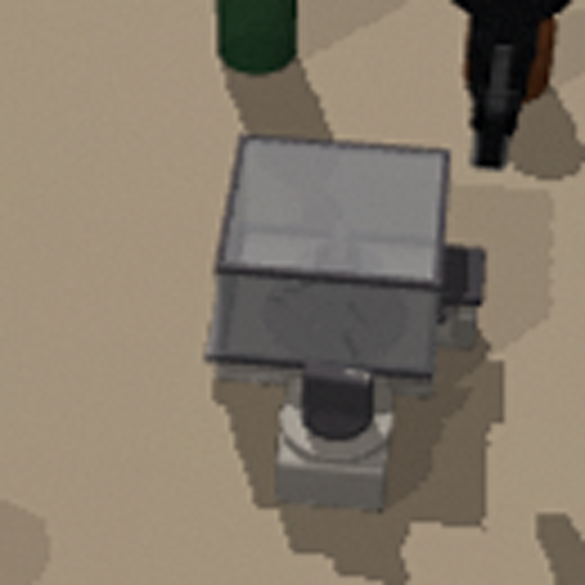

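```bash
python3 - <<'E'
from h import *
b=grab("side");a=grab("scene")
yaw=.025;P=np.array([511.3,-119])
for th in(0,.03,.09):
    for y in(64,-64):
      out=[]
      for (lx,lz) in((-136,82),):
        c,s=np.cos(th),np.sin(th);x=70+lx*c+lz*s;z=18-lx*s+lz*c
        X=P+[x*np.cos(yaw)-y*np.sin(yaw),x*np.sin(yaw)+y*np.cos(yaw)]
        q=proj(b,[*X,z]);out.append((q-[210,140]+.5)*4.5)
      print(th,y,out)
E
```

```text
0 64 [array([441.27, 289.28])]
0 -64 [array([451.35, 153.72])]
0.03 64 [array([437.52, 284.06])]
0.03 -64 [array([447.89, 148.59])]
0.09 64 [array([429.33, 273.78])]
0.09 -64 [array([440.34, 138.52])]
```

Request:
{"name": "move_arm", "arguments": {
  "rows": "0 0.4 0.2 0 0 0;0 0.8 0.3 0 0 0;0 0.95 0.35 0 0.01 0;0 0.95 0.35 0 0.01 0",
  "jaw": 0
}}

```text
time: 36.8
position: [453.3, -18.3, 145.3]
eef_rot: [-0.001, 1.587, 0.01]
contact_force: [-1.3, -0.8, 0.4]
opening: 42.9
```

Request:
{"name": "move_arm", "arguments": {
  "rows": "0 0.1 0.3 0 0 0;0 0.2 0.38 0 0 0;0.1 0.26 0.4 0 0 0;0.1 0.26 0.4 0 0 0"
}}

```text
time: 37.2
position: [490.7, 8.4, 132.4]
eef_rot: [-0.001, 1.592, 0.011]
contact_force: [-1.9, -0.8, 0.2]
opening: 42.4
```

```bash
python3 - <<'E'
from h import *
w=grab("wrist","w29.png");s=w["state"];print(s["position"],s["time"],s["opening"],s["contact_force"],s["eef_rot"])
print(proj(w,(498,4.3,82)),proj(w,(498,4.3,52)))
cv2.imwrite("pics/w29z.png",cv2.resize(w["frame"][140:340,170:370,::-1],None,fx=3,fy=3,interpolation=cv2.INTER_CUBIC))
E
```

```text
[490.7    8.37 132.44] 37.2 42.423376656543944 [-1.89 -0.78  0.16] [-0.    1.59  0.01]
[266.39 240.74] [266.81 225.53]
```

View pics/w29z.png

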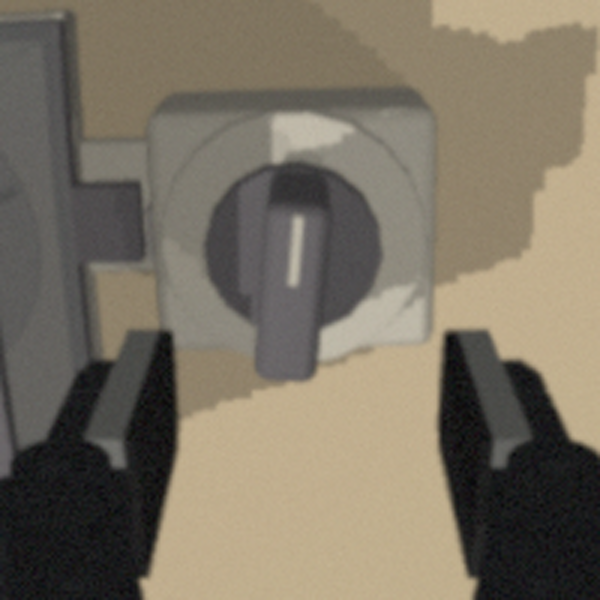

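```bash
python3 - <<'E'
from h import *
w=grab("wrist");s=w["state"]
f=lambda x,y,z:onz(w,(x+.5)/3-.5+170,(y+.5)/3-.5+140,z)
a=f(299,208,82);b=f(285,375,82);print(a,b,(a+b)/2,np.arctan2((b-a)[1],(b-a)[0]))
print("skirt",f(294,250,52))
for p in((150,105),(435,105),(433,342),(165,347)):print(f(*p,38))
print(togo(s,[498,4,62],down(np.pi/2-.08)))
E
```

```text
[477.17   5.72  82.  ] [515.34   2.81  82.  ] [496.26   4.27  82.  ] -0.07609018613337203
skirt [496.36   4.55  52.  ]
[463.37 -31.54  38.  ]
[463.01  39.37  38.  ]
[526.94  41.68  38.  ]
[528.78 -30.04  38.  ]
[ 0.71 -0.05  0.09  0.11 -0.03 -0.01]
```

Request:
{"name": "move_arm", "arguments": {
  "rows": "0.1 -0.05 0.08 0.1 -0.03 -0.01;0.2 -0.05 0.08 0.1 -0.03 -0.01;0.4 -0.05 0.08 0.1 -0.03 -0.01;0.6 -0.05 0.08 0.1 -0.03 -0.01;0.7 -0.05 0.08 0.1 -0.03 -0.01;0.7 -0.05 0.08 0.1 -0.03 -0.01"
}}

```text
time: 37.9
position: [495.6, 3.3, 61.5]
eef_rot: [0.054, 1.571, -0.058]
contact_force: [-0.9, 1.0, -0.6]
opening: 42.8
```

```bash
python3 - <<'E'
from h import *
w=grab("wrist","w30.png");s=w["state"];print(s["position"],s["time"],s["opening"],s["contact_force"],s["eef_rot"])
print(togo(s,[497,4.2,62],down(np.pi/2-.08)))
E
```

```text
[495.63   3.34  61.51] 37.9 42.79130470865965 [-0.91  0.99 -0.56] [ 0.05  1.57 -0.06]
[-0.    0.01  0.01  0.01 -0.    0.  ]
```

View pics/w30.png

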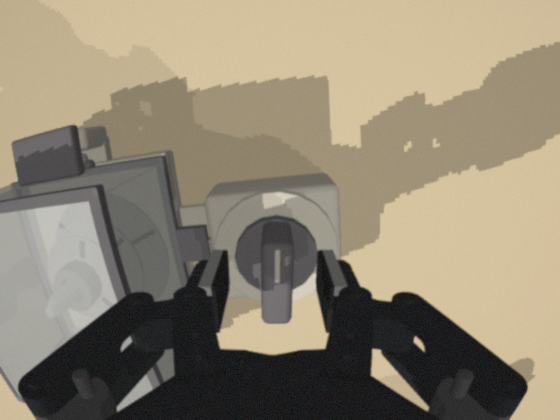

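Request:
{"name": "move_arm", "arguments": {
  "rows": "0 0.01 0.01 0.01 0 0;0 0.01 0.01 0.01 0 0;0 0.01 0.01 0.01 0 0;0 0.01 0.01 0.01 0 0;0 0.01 0.01 0.01 0 0;0 0.01 0.01 0.01 0 0",
  "jaw": 1,
  "newtons": 30
}}

```text
time: 38.55
position: [499.1, 4.8, 64.0]
eef_rot: [0.061, 1.566, -0.063]
contact_force: [-1.3, 5.2, 5.5]
opening: 13.3
```

Request:
{"name": "move_arm", "arguments": {
  "rows": "0 0 0 0.15 0 0;0 0 0 0.3 0 0;0 0 0 0.45 0 0;0 0 0 0.6 0 0;0 0 0 0.75 0 0;0 0 0 0.9 0 0;0 0 0 1 0 0;0 0 0 1 0 0"
}}

```text
time: 39.35
position: [498.2, 3.3, 64.0]
eef_rot: [0.671, 1.46, -0.677]
contact_force: [-4.1, -4.4, 3.4]
opening: 13.5
```

```bash
python3 - <<'E'
from h import *
w=grab("wrist","w31.png");s=w["state"];print(s["position"],s["time"],s["opening"],s["contact_force"],s["moment"],s["eef_rot"],s["joints"])
print(togo(s,[496.3,4.2,62],down(0)))
E
```

```text
[498.23   3.34  64.01] 39.35 13.459452374654711 [-4.12 -4.4   3.38] [-0.83  0.63 -0.09] [ 0.67  1.46 -0.68] [-0.13  0.17  2.03 -0.01  0.95 -0.84]
[ 0.02 -0.01 -0.02  0.9   0.01 -0.  ]
```

View pics/w31.png

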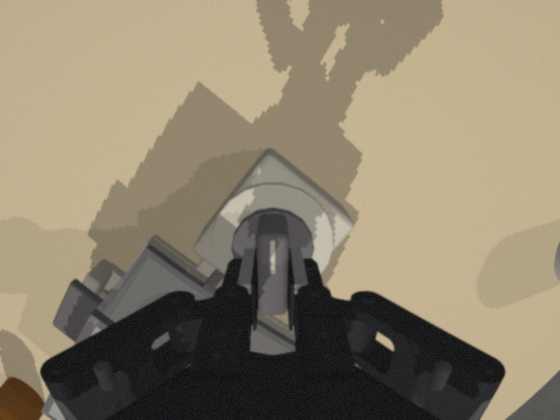

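Request:
{"name": "move_arm", "arguments": {
  "rows": "0 0 0 0.15 0 0;0 0 0 0.3 0 0;0 0 0 0.45 0 0;0 0 0 0.6 0 0;0 0 0 0.75 0 0;0 0 0 0.85 0 0;0 0 0 0.9 0 0;0 0 0 0.9 0 0"
}}

```text
time: 40.2
position: [496.8, 2.8, 64.0]
eef_rot: [1.199, 1.209, -1.208]
contact_force: [-5.0, -2.2, 6.1]
opening: 12.7
```

```bash
python3 - <<'E'
from h import *
w=grab("wrist","w32.png");s=w["state"];print(s["position"],s["time"],s["opening"],s["contact_force"],s["moment"],s["eef_rot"],s["joints"])
print(togo(s,[497.3,4.2,62],down(0)))
E
```

```text
[496.75   2.8   64.  ] 40.2 12.667164872122914 [-4.99 -2.24  6.08] [-0.18  0.9   0.68] [ 1.2   1.21 -1.21] [-0.13  0.16  2.03 -0.01  0.95 -0.13]
[ 0.02  0.01 -0.01  0.01  0.01  0.  ]
```

View pics/w32.png

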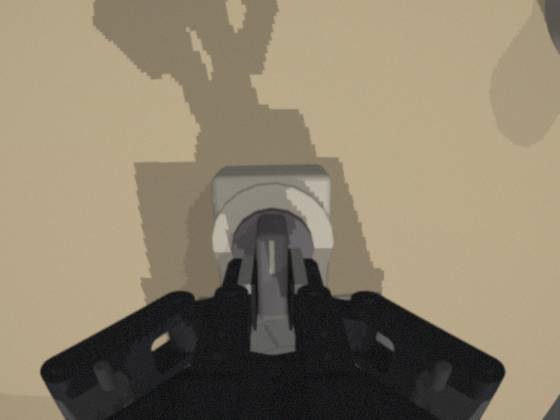

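Request:
{"name": "move_arm", "arguments": {
  "rows": "0 0 0 0 0 0;0 0 0 0 0 0;0 0 0 0 0 0;0 0 0 0 0 0",
  "jaw": 0
}}

```text
time: 40.65
position: [497.0, 2.9, 63.9]
eef_rot: [1.199, 1.209, -1.208]
contact_force: [-0.2, -0.3, 0.6]
opening: 42.7
```

Request:
{"name": "move_arm", "arguments": {
  "rows": "-0.2 0 0 0 0 0;-0.5 0 0 0 0 0;-1 0 0 0 0 0;-1 0 0 0 0 0;-1 0 0 0 0 0"
}}

```text
time: 41.15
position: [498.8, 3.4, 166.0]
eef_rot: [1.2, 1.206, -1.204]
contact_force: [0.1, -0.8, 0.4]
opening: 42.5
```

Request:
{"name": "move_arm", "arguments": {
  "rows": "-0.2 0 -0.4 0 0 0;-0.3 0 -0.5 0 0 0;-0.3 0 -0.5 0 0 0;-0.3 0 -0.5 0 0 0"
}}

```text
time: 41.55
position: [497.5, 53.3, 194.3]
eef_rot: [1.198, 1.207, -1.205]
contact_force: [0.2, -0.4, -0.3]
opening: 42.8
```

```bash
python3 - <<'E'
from h import *
w=grab("wrist","w33.png");s=w["state"];print(s["position"],s["time"],s["opening"],s["contact_force"],s["eef_rot"])
b=grab("side","d33.png");a=grab("scene","s33.png")
cv2.imwrite("pics/d33z.png",cv2.resize(b["frame"][140:270,210:340,::-1],None,fx=4.5,fy=4.5,interpolation=cv2.INTER_CUBIC))
cv2.imwrite("pics/s33z.png",cv2.resize(a["frame"][170:270,210:340,::-1],None,fx=6,fy=6,interpolation=cv2.INTER_CUBIC))
E
```

```text
[497.53  53.3  194.33] 41.55 42.763622240822336 [ 0.18 -0.39 -0.33] [ 1.2   1.21 -1.21]
```

View pics/w33.png

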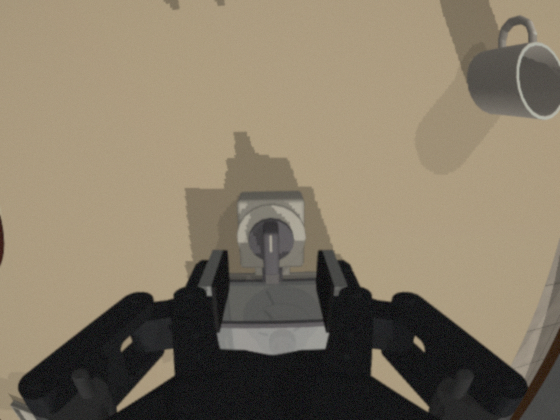

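View pics/d33z.png

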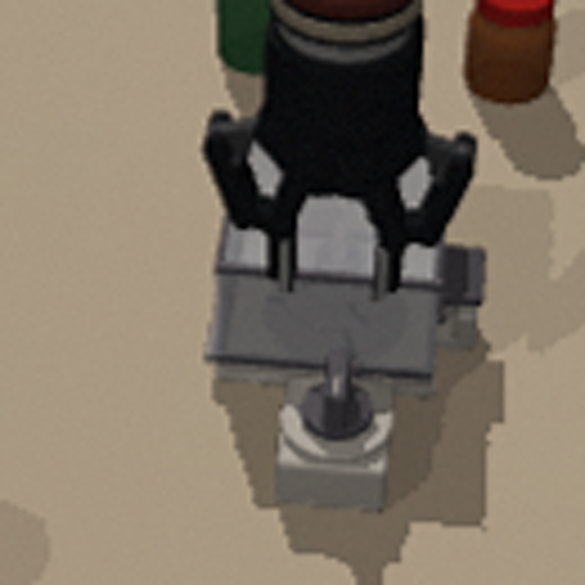

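View pics/s33z.png

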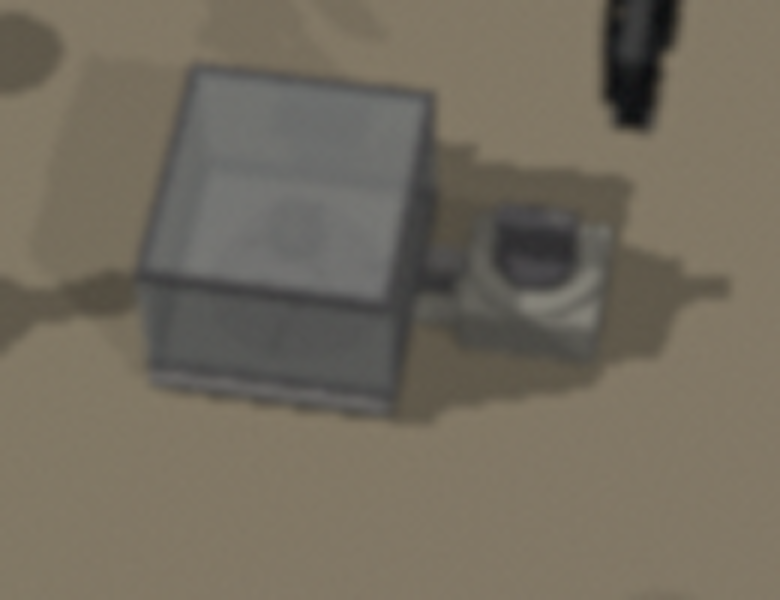

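```bash
python3 - <<'E'
from h import *
print(arm.job_done());s=arm.observe();print(s["time"],s["contact_force"])
E
```

```text
the job is handed in; nothing more can be done
None
the job is handed in; nothing more can be done
```

I stacked the three discs that were there on the post, shut the lid past its catch and turned the lock knob clockwise to its stop. The job is handed in at about 42 s of the 208 s allowed.

**Discs:** The three measured about 96, 72 and 60 mm across, so they are disc_a, disc_c and disc_d. No 84 mm disc was on the counter, and I left the orange look-alike alone. They went on hub up, largest at the bottom. The last wrist picture before closing the lid showed all three centred on the post.

**Lid:** It shut by pushing and then pressing on the tab. With no force, the fingertips went below the height where the catch would hold the tab. They then met a hard stop of about 21 N at 54 mm, the tab's shut height. In the side view the lid's edges put its angle at about 0.01 to 0.03 rad, close to the 0.03 limit. Calibration error is about as large as that margin, so this check alone is not decisive.

**Knob:** It reached its stop after about a quarter turn, with about 0.7 N m on the wrist. The pictures show the bar across the case.

**Bystanders and arm:** The bottle, mug and jar looked unmoved in the later pictures, which did not show each of them in full. I did not measure their positions. The arm was clear of everything when I handed in.

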